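# Change over the spa-stone warmer on the hotel vanity

## Robot

A 7-joint arm with a two-finger parallel gripper is mounted at the origin on the work surface. World frame = base frame: x ahead of the robot, y to its left, z up, the work surface at z = 0. Lengths are in m, angles in rad, forces in N, time in s.
With the tool pointing down it reaches from about 0.4 to 0.875 m from the base axis. Payload 4.4 kg.
Tool frame: the origin (TCP) lies on the centre line of the jaws, within the pads' length; the fingertips stand 8 mm ahead of it and the grasp point (between the pads) lies 11 mm behind it; z points along the fingers, x is the direction in which the jaws open and shut, and the axes are right-handed (so a half turn about z gives the same grasp; the last joint's range is limited). The gripper opens to 85 mm and grips with 20 to 120 N. Pads are 22 mm wide; open, the fingers measure 114 mm over their backs; the gripper's body (76 mm by 85 mm) begins 54 mm behind the grasp point. The pads swing forward as they close: fully open they stand 13 mm farther back than shut.
Start: joints at [1.169, 0.628, 0.038, 1.517, -0.027, 0.996, -0.02], TCP at [0.214, -0.614, 0.239] pointing down, gripper open.
Joint ranges: [-3.06, 3.06], [-0.37, 2.12], [-1.25, 1.32], [0.18, 2.47], [-1.1, 4.24], [0.23, 1.98], [-2.94, 2.94]. Speed limits (rad/s): [2.57, 2.57, 3.14, 3.14, 3.14, 3.14, 3.14].

## Interface

Orientations are given as a unit quaternion [w, x, y, z].
In Python, from station import status, viewer, job gives the robot as it stands.
- The arm moves only by the tool send_rows, never from a script. Its argument "increments" is a list of rows, each an object of numbers: "jaw": the finger opening in mm, from 0 to 85.4; "x", "y", "z": the shift along the world's x, y, z in mm; "rx", "ry", "rz": the turn, a rotation vector about the world's x, y, z in degrees. In form: [{"jaw": .., "x": .., "y": .., "z": .., "rx": .., "ry": .., "rz": ..}, ...]. A call has 1 to 20 rows; each row is the pose to reach, as a shift and turn from the pose commanded when the call began; what a row does not reach only later rows make up. A row lasts 1/10 s, in which the tool goes at most 50 mm and 8.59 degrees, less where a joint would pass 70% of its speed; a pose out of reach is approached as far as the arm can. A call with a gripper value outside its range is refused whole. The fingers move at their own pace and stop on an object; "force" is the grip in N (left out, the last holds). Time passes only in rows, so rows that repeat a pose let the fingers close. It gives the time, the measured TCP pose, the force and the opening at its end, in the units of the state.
- status.get_obs(): the state, without advancing time (a new reading comes with each control period).
- viewer.snapshot(name): name is "scene" or "top"; returns a dict with "pixels" (384x512x3 uint8, blue, green, red), "camera_matrix" (3x3 intrinsics, pixels), "k1" (the pictures are not rectified: a ray, as slopes to the right and down, at radius r is drawn at 1 + k1 r^2 times it, then the intrinsics apply), "extrinsics" (4x4, takes a point from camera to world coordinates). Camera axes: x right, y down, z forward; pixel columns grow to the right and rows downward; lengths in m; the calibration is good to about 2 mm. A picture is of the moment at which its call begins. There is no depth.
- job.job_done(): hands the job in, once; it reports no verdict.
The state is a dict: "clock": time; "qpos": joint angles; "qd": joint speeds; "effort": joint torques, N m; "eef_pos": TCP position; "orientation": TCP orientation; "ft_force": force on the tool from outside, world axes, zero at the start; "ft_torque": the same for the moment, N m; "opening": finger opening in m.
Only numpy, scipy, OpenCV 4.12 (cv2) and the standard library are available. Lean on these libraries where they do the work, as an engineer would, in place of code of your own. Each camera call takes 0.05 s, during which the arm holds its last target.

## Task

The stone warmer in the vanity top has finished its two oblong stones and is still switched on. Switch it off at its toggle isolator, slide both oblong stones off the pale warming plate onto the cork mat and slide every round stone wholly onto the plate - keep all the stones flat on the counter, never lift or tip them - then switch the isolator back on and press the start pedal right down to its stop for a moment and let it up. Leave everything else where it stands; if something slips out of place, put it right.

Things in the scene. Friction and masses are not known exactly. Their poses are not given: they have to be found in the camera images.
- plate: fixed pale grey ceramic-glass rectangular warming plate, 190 mm along its x, 220 mm along its y, with a thin dark border around it, flush with the counter (nothing to climb: stones slide straight on); origin at its centre, z = counter height
- mat: fixed rectangular cork mat, 250 mm along its x, 160 mm along its y, flush with the counter like the plate, to the right of the plate; origin at its centre
- isolator: fixed white isolator housing beyond the plate, 85 mm along its x, 60 mm along its y, 30 mm high; origin at the centre of its underside. The toggle pivots at the centre of its top and swings along the housing's x. A small steel stud on the top marks the ON (+x) end
- toggle (a joint): angle of the toggle: 0 = OFF (leaning 0.6 rad from upright towards the housing's -x), 0.6 = upright, 1.2 = ON (leaning 0.6 rad towards its +x). Over-centre: once pushed past upright it falls to its end stop by itself and stays; a push of under 2 N moves it. On at the start
- toggle_tip (a point): top end of the toggle, 72 mm from the pivot; the toggle is a 12 mm steel rod with a black block 18 mm (along the swing) x 36 mm (across) x 18 mm at its end; about 90 mm above the counter when leaning, 102 mm when upright
- pedal_base: fixed dark steel base of the start pedal beyond the plate, 110 mm along its x, 80 mm wide; origin at the centre of its underside. The pedal is an aluminium plate with a rubber pad, 95 mm long, 60 mm wide, hinged at the base's +x end, its free end raised towards -x (the robot's side)
- pedal (a joint): pedal angle: 0 = up, grows as it is pressed, 0.22 = down on its stop; a spring takes about 2.5 N to start and 7 N at the stop at the pad and lifts it again
- pedal_pad (a point): the point to press on the pedal's upper face, 75 mm from the hinge; about 39 mm above the counter when up, and 16 mm lower at the stop
- stone1: loose flat round basalt stone, dark grey, 54 mm diameter, 24 mm high, about 0.15 kg; origin at the centre of its underside. Two to four of the stones stone1..stone4 are present, all to the left of the plate at the start; absent ones read None
- stone2: loose flat round basalt stone, dark grey, 54 mm diameter, 24 mm high, about 0.15 kg; origin at the centre of its underside. Two to four of the stones stone1..stone4 are present, all to the left of the plate at the start; absent ones read None
- stone3: loose flat round basalt stone, dark grey, 54 mm diameter, 24 mm high, about 0.15 kg; origin at the centre of its underside. Two to four of the stones stone1..stone4 are present, all to the left of the plate at the start; absent ones read None
- stone4: loose flat round basalt stone, dark grey, 54 mm diameter, 24 mm high, about 0.15 kg; origin at the centre of its underside. Two to four of the stones stone1..stone4 are present, all to the left of the plate at the start; absent ones read None
- slab1: loose oblong basalt stone, dark grey, 90 mm along its x, 48 mm along its y, 24 mm high, about 0.28 kg; origin at the centre of its underside; both oblong stones (slab1, slab2) lie on the plate at the start
- slab2: loose oblong basalt stone, dark grey, 90 mm along its x, 48 mm along its y, 24 mm high, about 0.28 kg; origin at the centre of its underside; both oblong stones (slab1, slab2) lie on the plate at the start
- tumbler1: bystander, to be left alone: upturned clear glass tumbler, 68 mm wide at the foot, 90 mm high; origin at the centre of its underside
- tumbler2: bystander, to be left alone: upturned clear glass tumbler, 68 mm wide at the foot, 90 mm high; origin at the centre of its underside
- jar: bystander, to be left alone: small white cream jar, 36 mm diameter, 36 mm high, among the round stones; origin at the centre of its underside
- soap: bystander, to be left alone: paper-wrapped soap, 70 x 45 x 20 mm, long side along its x; origin at the centre of its underside
- lotion: bystander, to be left alone: small grey lotion bottle, 36 mm diameter, 110 mm high; origin at the centre of its underside
- shampoo: bystander, to be left alone: small clear shampoo bottle, 36 mm diameter, 110 mm high; origin at the centre of its underside
- soapdish: bystander, to be left alone: white soap dish with a soap, 120 x 85 x 30 mm, long side along its x; origin at the centre of its underside
Things that resemble listed ones, but are neither listed nor needed, are in the scene too. What is shaped like the stone1 but orange is not meant. What is shaped like the slab1 but green is not meant.

How it is judged:
By the outcome, as a careful person would: the job done as asked, in the order asked, and still so for the second after the job is handed in, with the robot touching nothing.
Of stone1, stone2, stone3, stone4 only 2 to 4 are there at a start; the rules pass over those that are not, and their reading is None.
At some moment in a run one of stone1, stone2, stone3, stone4, slab1, slab2 may be knocked a few centimetres aside while the robot is not near it.
Once in a run the grip may slacken for a moment while it holds something.
It also fails if it takes over 210 s, if anything falls off the work surface, if the arm or the gripper's body presses on something with over 40 N, if the wrist force passes 120 N, or if a joint passes its speed limit or range.

## Working session

There is one attempt and no reset: what is moved stays moved. The work goes in short steps, Python scripts to look and compute and a tool call to move; the robot and the scene stay as the last step left them, time stands still between calls to the robot, and variables do not carry over. Pictures are saved under pics/ and viewed, and the job is handed in when it is done.

Besides the shell and the picture viewer there is one more tool, called after "Call:" as a command line: name --argument value ..., lists and objects as JSON in quotes. send_rows: Moves the arm, as the interface text tells. Its arguments: {"type":"object","properties":{"increments":{"type":"array","items":{"type":"object","properties":{"jaw":{"type":"number"},"x":{"type":"number"},"y":{"type":"number"},"z":{"type":"number"},"rx":{"type":"number"},"ry":{"type":"number"},"rz":{"type":"number"}}}},"force":{"type":"number"}},"required":["increments"]}

```bash
ls; mkdir -p pics
python3 - <<'E'
from station import status, viewer
import cv2
print(status.get_obs())
for n in ("scene","top"):
    s=viewer.snapshot(n); cv2.imwrite(f"pics/{n}0.png",s["pixels"])
    print(n,s["camera_matrix"],s["k1"],s["extrinsics"])
E
```

```text
pics
{'clock': 0.0, 'qpos': array([ 1.16919836,  0.62933444,  0.03840509,  1.51837493, -0.02697521,
        0.99631461, -0.01997902]), 'qd': array([-0.00202188,  0.00011558, -0.00025134, -0.00024385, -0.00102189,
       -0.00138959,  0.00059339]), 'effort': array([-3.43189686e-04, -5.63392639e+01,  1.22583613e+00, -1.93445313e+01,
        1.08653257e-02,  1.06102740e-02, -1.87758928e-05]), 'eef_pos': array([ 0.21402667, -0.61309756,  0.23839378]), 'orientation': array([-5.44330988e-04,  8.15347168e-01, -5.78971571e-01, -7.87320845e-04]), 'ft_force': array([ 0.84703021, -0.81705014, -0.00725745]), 'ft_torque': array([-0.02974226, -0.01441665,  0.00427659]), 'opening': 0.08556268441252157}
scene [[406.65769862   0.         254.53506149]
 [  0.         406.65769862 191.94174655]
 [  0.           0.           1.        ]] -0.0066754828904602 [[-0.13870017  0.66750926 -0.73156931  1.34612755]
 [ 0.99025944  0.0843902  -0.11074537  0.09167439]
 [-0.01218628 -0.73980381 -0.67271228  0.87590081]
 [ 0.          0.          0.          1.        ]]
top [[358.48193362   0.         253.36143573]
 [  0.         358.48193362 183.54536298]
 [  0.           0.           1.        ]] -0.0064264435493758916 [[ 0.01093748 -0.98929009  0.14555239  0.36598997]
 [-0.99991139 -0.01192525 -0.00591553 -0.03332939]
 [ 0.00758793 -0.14547479 -0.98933286  1.08638307]
 [ 0.          0.          0.          1.        ]]
```

View pics/top0.png

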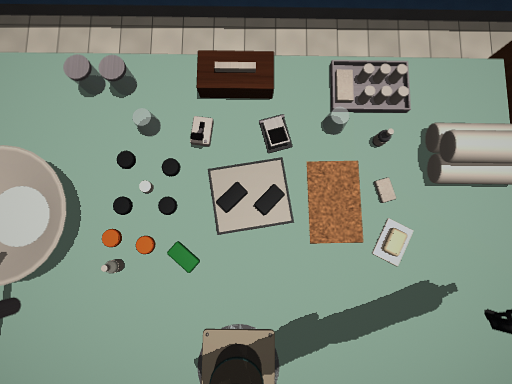

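View pics/scene0.png

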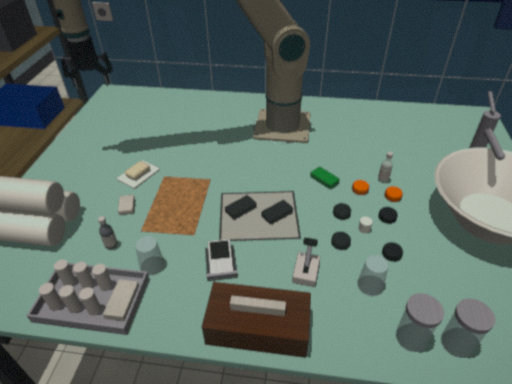

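```bash
cat > h.py <<'E'
from station import status, viewer
import cv2, numpy as np
def snap(n): return viewer.snapshot(n)
def D(s): return np.array([s["k1"],0,0,0,0.])
def unproj(s,px,z):
    px=np.atleast_2d(np.array(px,float)).reshape(-1,1,2)
    u=cv2.undistortPoints(px,s["camera_matrix"],D(s)).reshape(-1,2)
    d=np.c_[u,np.ones(len(u))]@s["extrinsics"][:3,:3].T; o=s["extrinsics"][:3,3]
    t=(z-o[2])/d[:,2]; return (o+d*t[:,None])[:,:2]
def proj(s,P):
    T=np.linalg.inv(s["extrinsics"]); 
    return cv2.projectPoints(np.atleast_2d(np.array(P,float)),cv2.Rodrigues(T[:3,:3])[0],T[:3,3],s["camera_matrix"],D(s))[0].reshape(-1,2)
def crop(s,name,x0,y0,x1,y1,k):
    c=s["pixels"][y0:y1,x0:x1]; c=cv2.resize(c,None,fx=k,fy=k,interpolation=cv2.INTER_CUBIC)
    c=np.clip((c/255.)**0.7*255,0,255).astype(np.uint8); cv2.imwrite("pics/"+name+".png",c)
def rectify(s,z,name,x0,x1,y0,y1,res=0.001,grid=True):
    # ground-plane view at height z: image up=+x, left=+y
    xs=np.arange(x1,x0,-res); ys=np.arange(y1,y0,-res)
    X,Y=np.meshgrid(xs,ys,indexing='ij'); P=np.c_[X.ravel(),Y.ravel(),np.full(X.size,z)]
    m=proj(s,P).reshape(X.shape+(2,)).astype(np.float32)
    return cv2.remap(s["pixels"],m[...,0],m[...,1],cv2.INTER_LINEAR)
def darkblobs(s,z,roi,thr=40,amin=30):
    x0,y0,x1,y1=roi; im=s["pixels"][y0:y1,x0:x1].max(2)
    m=(im<thr).astype(np.uint8)
    n,l,st,c=cv2.connectedComponentsWithStats(m)
    out=[]
    for i in range(1,n):
        if st[i,4]>=amin:
            cs,_=cv2.findContours((l==i).astype(np.uint8),cv2.RETR_EXTERNAL,cv2.CHAIN_APPROX_NONE)
            pts=cs[0].reshape(-1,2)+[x0,y0]
            w=unproj(s,pts,z); r=cv2.minAreaRect((w*1000).astype(np.float32))
            out.append((c[i]+[x0,y0],st[i,4],unproj(s,c[i]+[x0,y0],z)[0],r))
    return out
E
python3 - <<'E'
from h import *
np.set_printoptions(precision=3,suppress=True)
s=snap("top")
crop(s,"t1",90,90,390,290,2.6)
for b in darkblobs(s,0.018,(95,140,310,290)): print(b[0],b[1],b[2],np.round(b[3][0]),np.round(b[3][1]),round(b[3][2]))
s=snap("scene")
crop(s,"s1",120,150,420,330,2.6)
for b in darkblobs(s,0.018,(200,170,420,270)): print(b[0],b[1],b[2],np.round(b[3][0]),np.round(b[3][1]),round(b[3][2]))
E
```

```text
[275.242 145.371] 62 [ 0.642 -0.105] [ 641. -109.] [62. 27.] 82
[276.457 140.914] 35 [ 0.656 -0.109] [ 654. -114.] [ 9. 43.] 1
[125.863 159.469] 262 [0.592 0.348] [592. 348.] [53. 55.] 1
[170.47 167.02] 247 [0.571 0.212] [571. 212.] [49. 52.] 1
[230.55  196.567] 400 [0.483 0.028] [483.  26.] [47. 87.] 46
[267.957 197.605] 301 [ 0.481 -0.084] [476. -86.] [47. 88.] 46
[122.385 205.337] 270 [0.453 0.35 ] [452. 351.] [51. 54.] 1
[167.231 205.384] 255 [0.454 0.216] [454. 216.] [51. 53.] 28
[387.744 216.338] 133 [0.469 0.352] [468. 353.] [47. 53.] 33
[342.71  215.806] 31 [0.484 0.222] [485. 221.] [16. 40.] 19
[340.351 245.541] 37 [0.599 0.213] [598. 211.] [44. 19.] 83
[391.811 252.97 ] 164 [0.608 0.349] [603. 349.] [45. 54.] 85
```

View pics/t1.png

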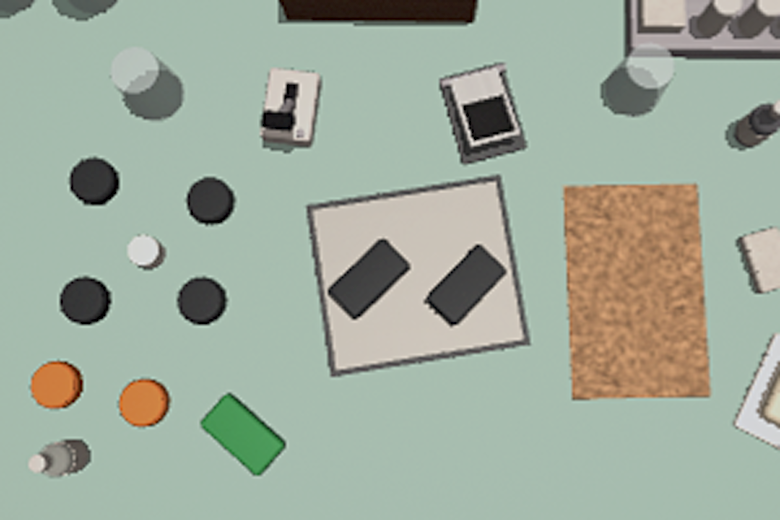

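View pics/s1.png

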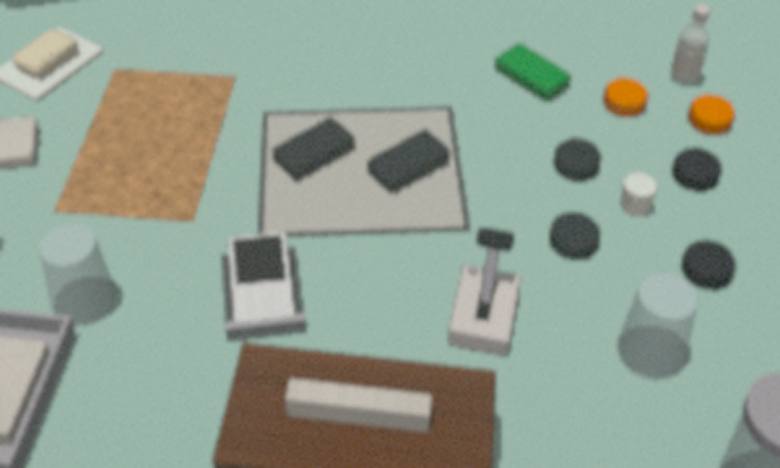

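Run:
```python
from h import *
np.set_printoptions(precision=4,suppress=True)
s=snap("top")
f=lambda pts,z:unproj(s,np.array(pts)/2.6+[90,90],z)
pl=f([(308,206),(500,178),(528,345),(333,375)],0);print("plate",pl,pl.mean(0),np.linalg.norm(np.diff(pl,axis=0),axis=1))
m=f([(564,186),(696,184),(710,396),(573,399)],0);print("mat",m,m.mean(0))
t=unproj(s,np.array([(142,118)]),.09);print("tumbler",t)
print("jar",f([(144,249)],.036))
print("box near edge z0", f([(285,22),(475,22)],0), "z.1",f([(285,22),(475,22)],0.1))
for n,a in (("top",(185,105,305,165)),("scene",(200,225,330,300))):
    s=snap(n); crop(s,"dev_"+n,*a,6)
```

```text
plate [[ 0.5687  0.0989]
 [ 0.6054 -0.1286]
 [ 0.4079 -0.161 ]
 [ 0.3709  0.0643]] [ 0.4882 -0.0316] [0.2304 0.2002 0.2283]
mat [[ 0.5967 -0.2048]
 [ 0.6011 -0.3625]
 [ 0.3516 -0.3709]
 [ 0.3466 -0.2125]] [ 0.474  -0.2877]
tumbler [[0.6997 0.2838]]
jar [[0.51   0.2793]]
box near edge z0 [[ 0.7965  0.1336]
 [ 0.7997 -0.0982]] z.1 [[ 0.7569  0.1183]
 [ 0.7598 -0.0923]]
```

View pics/dev_top.png

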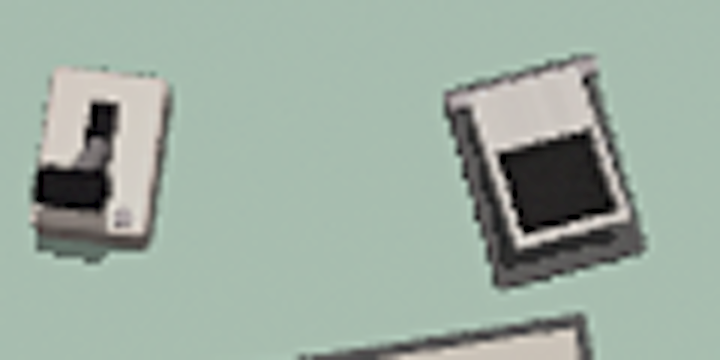

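View pics/dev_scene.png

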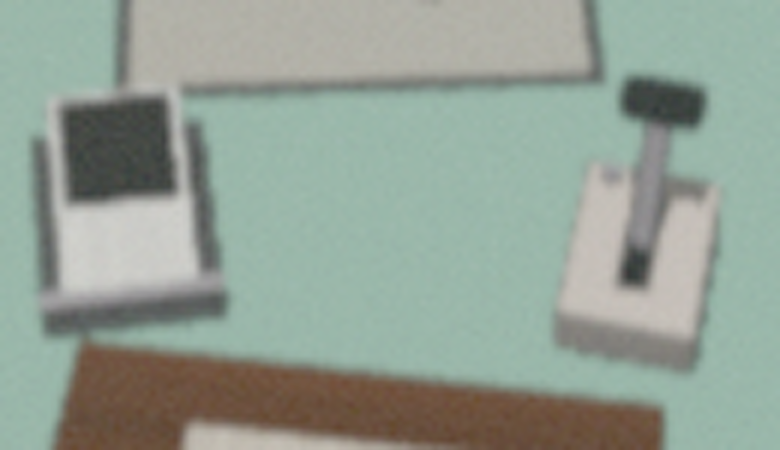

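```bash
cat >> h.py <<'E'
def tri(st,pt,ss,ps):
    A=[];b=[]
    Ms=[]
    for s,p in ((st,pt),(ss,ps)):
        u=cv2.undistortPoints(np.array(p,float).reshape(1,1,2),s["camera_matrix"],D(s)).ravel()
        d=s["extrinsics"][:3,:3]@np.r_[u,1]; d/=np.linalg.norm(d); o=s["extrinsics"][:3,3]
        M=np.eye(3)-np.outer(d,d); A.append(M); b.append(M@o)
    return np.linalg.lstsq(np.vstack(A),np.hstack(b),rcond=None)[0]
E
python3 - <<'E'
from h import *
np.set_printoptions(precision=4,suppress=True)
t=snap("top"); s=snap("scene")
T=lambda p:np.array(p)/6+[185,105]; S=lambda p:np.array(p)/6+[200,225]
iso=unproj(t,[T(p) for p in ((57,67),(172,80),(150,235),(37,222))],.03); print("iso",iso,iso.mean(0))
isoS=unproj(s,[S(p) for p in ((717,188),(595,163),(558,318),(694,340))],.03); print("isoS",isoS,isoS.mean(0))
print("slot top",unproj(t,T((103,118)),.03), "stud",unproj(t,T((122,218)),.03),unproj(s,S((612,175)),.03))
print("block",tri(t,T((72,187)),s,S((663,102))))
print("pad",tri(t,T((557,181)),s,S((120,150))))
print("pad corners",unproj(t,[T(p) for p in ((500,152),(592,130),(613,208),(524,234))],.037))
print("pedal base",unproj(t,[T(p) for p in ((447,100),(595,60))],.02),unproj(t,[T(p) for p in ((500,285),(643,245))],.0))
print("box top near edge",tri(t,(198,97),s,(310,377-5)),tri(t,(273,97),s,(206,350)), tri(t,(198,97),s,(310,347)))
print(proj(t,[(.6,.05,.1)]))
E
```

```text
iso [[0.7277 0.1428]
 [0.7215 0.084 ]
 [0.6402 0.0928]
 [0.6462 0.15  ]] [0.6839 0.1174]
isoS [[0.6539 0.1567]
 [0.6467 0.103 ]
 [0.7315 0.0925]
 [0.7352 0.149 ]] [0.6918 0.1253]
slot top [[0.701  0.1185]] stud [[0.6489 0.1072]] [[0.6525 0.1108]]
block [0.6507 0.1272 0.0791]
pad [ 0.6695 -0.1093  0.0335]
pad corners [[ 0.6837 -0.0831]
 [ 0.6958 -0.1296]
 [ 0.6553 -0.1401]
 [ 0.6413 -0.0954]]
pedal base [[ 0.7161 -0.0565]
 [ 0.7386 -0.1328]] [[ 0.6238 -0.0852]
 [ 0.646  -0.1594]]
box top near edge [ 0.8704  0.1612 -0.1716] [ 0.8627 -0.1121 -0.1416] [ 0.8409  0.1519 -0.0984]
[[222.025  151.9403]]
```

Run:
```python
from h import *
np.set_printoptions(precision=4,suppress=True)
t=snap("top"); s=snap("scene")
f=lambda pts,z:unproj(s,np.array(pts)/2.6+[120,150],z)
print(f([(467,229),(260,234),(265,110),(450,108)],0)) # plate
print(f([(235,76),(193,219),(56,210),(113,70)],0))
crop(t,"box",185,40,285,110,7); crop(s,"boxs",200,270,320,355,6)
a=rectify(t,0.0,"",0.35,0.65,-0.4,0.4); cv2.imwrite("pics/rect.png",np.clip((a/255.)**.7*255,0,255).astype(np.uint8))
```

```text
[[ 0.5705  0.1016]
 [ 0.6066 -0.1216]
 [ 0.4084 -0.1559]
 [ 0.3762  0.0696]]
[[ 0.3498 -0.2068]
 [ 0.5947 -0.1998]
 [ 0.6013 -0.3557]
 [ 0.3578 -0.3659]]
```

View pics/box.png

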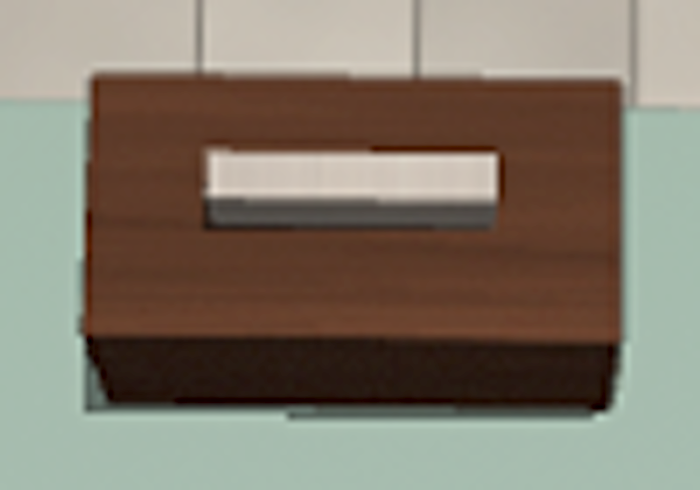

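View pics/boxs.png

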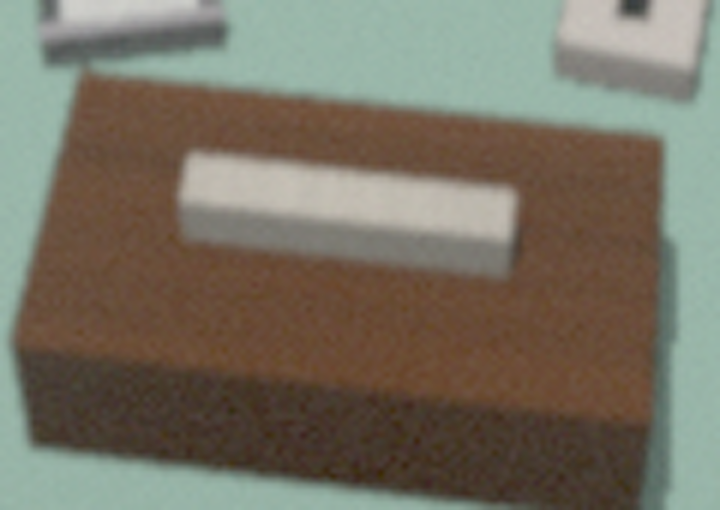

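View pics/rect.png

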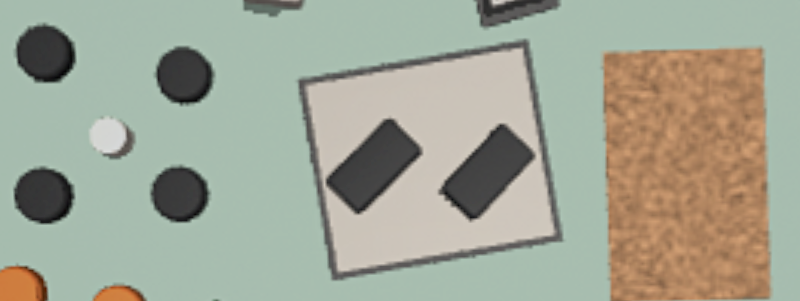

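Call:
send_rows --increments '[{"jaw": 0, "x": 20, "y": 37, "rz": -1}, {"jaw": 0, "x": 391, "y": 738, "z": 0, "rz": -19}, {"jaw": 0, "x": 391, "y": 738, "z": 0, "rz": -19}, {"jaw": 0, "x": 391, "y": 738, "z": 0, "rz": -19}, {"jaw": 0, "x": 391, "y": 738, "z": 0, "rz": -19}, {"jaw": 0, "x": 391, "y": 738, "z": 0, "rz": -19}, {"jaw": 0, "x": 391, "y": 738, "z": 0, "rz": -19}, {"jaw": 0, "x": 391, "y": 738, "z": 0, "rz": -19}, {"jaw": 0, "x": 391, "y": 738, "z": 0, "rz": -19}, {"jaw": 0, "x": 391, "y": 738, "z": 0, "rz": -19}, {"jaw": 0, "x": 391, "y": 738, "z": 0, "rz": -19}, {"jaw": 0, "x": 391, "y": 738, "z": 0, "rz": -19}, {"jaw": 0, "x": 391, "y": 738, "z": 0, "rz": -19}, {"jaw": 0, "x": 391, "y": 738, "z": 0, "rz": -19}, {"jaw": 0, "x": 391, "y": 738, "z": 0, "rz": -19}, {"jaw": 0, "x": 391, "y": 738, "z": 0, "rz": -19}, {"jaw": 0, "x": 391, "y": 738, "z": 0, "rz": -19}, {"jaw": 0, "x": 391, "y": 738, "z": 0, "rz": -19}, {"jaw": 0, "x": 391, "y": 738, "z": 0, "rz": -19}, {"jaw": 0, "x": 391, "y": 738, "z": 0, "rz": -19}]'

```text
$.increments[0]: bad value
```

Call:
send_rows --increments '[{"jaw": 0, "x": 391, "y": 738, "z": 0, "rx": 0, "ry": 0, "rz": -19}, {"jaw": 0, "x": 391, "y": 738, "z": 0, "rx": 0, "ry": 0, "rz": -19}, {"jaw": 0, "x": 391, "y": 738, "z": 0, "rx": 0, "ry": 0, "rz": -19}, {"jaw": 0, "x": 391, "y": 738, "z": 0, "rx": 0, "ry": 0, "rz": -19}, {"jaw": 0, "x": 391, "y": 738, "z": 0, "rx": 0, "ry": 0, "rz": -19}, {"jaw": 0, "x": 391, "y": 738, "z": 0, "rx": 0, "ry": 0, "rz": -19}, {"jaw": 0, "x": 391, "y": 738, "z": 0, "rx": 0, "ry": 0, "rz": -19}, {"jaw": 0, "x": 391, "y": 738, "z": 0, "rx": 0, "ry": 0, "rz": -19}, {"jaw": 0, "x": 391, "y": 738, "z": 0, "rx": 0, "ry": 0, "rz": -19}, {"jaw": 0, "x": 391, "y": 738, "z": 0, "rx": 0, "ry": 0, "rz": -19}, {"jaw": 0, "x": 391, "y": 738, "z": 0, "rx": 0, "ry": 0, "rz": -19}, {"jaw": 0, "x": 391, "y": 738, "z": 0, "rx": 0, "ry": 0, "rz": -19}, {"jaw": 0, "x": 391, "y": 738, "z": 0, "rx": 0, "ry": 0, "rz": -19}, {"jaw": 0, "x": 391, "y": 738, "z": 0, "rx": 0, "ry": 0, "rz": -19}, {"jaw": 0, "x": 391, "y": 738, "z": 0, "rx": 0, "ry": 0, "rz": -19}, {"jaw": 0, "x": 391, "y": 738, "z": 0, "rx": 0, "ry": 0, "rz": -19}, {"jaw": 0, "x": 391, "y": 738, "z": 0, "rx": 0, "ry": 0, "rz": -19}, {"jaw": 0, "x": 391, "y": 738, "z": 0, "rx": 0, "ry": 0, "rz": -19}, {"jaw": 0, "x": 391, "y": 738, "z": 0, "rx": 0, "ry": 0, "rz": -19}, {"jaw": 0, "x": 391, "y": 738, "z": 0, "rx": 0, "ry": 0, "rz": -19}]'

```text
clock: 2.55
eef_pos: [0.6049, 0.1226, 0.2393]
orientation: [0.001, 0.708, -0.706, 0.0]
ft_force: [0.1, 0.1, 0.4]
opening: -0.0002
```

Call:
send_rows --increments '[{"jaw": 0, "x": -6, "y": 2, "z": -50, "rx": 0, "ry": 0, "rz": 0}, {"jaw": 0, "x": -6, "y": 2, "z": -100, "rx": 0, "ry": 0, "rz": 0}, {"jaw": 0, "x": -6, "y": 2, "z": -140, "rx": 0, "ry": 0, "rz": 0}, {"jaw": 0, "x": -6, "y": 2, "z": -159, "rx": 0, "ry": 0, "rz": 0}, {"jaw": 0, "x": -6, "y": 2, "z": -159, "rx": 0, "ry": 0, "rz": 0}, {"jaw": 0, "x": -6, "y": 2, "z": -159, "rx": 0, "ry": 0, "rz": 0}]'

```text
clock: 3.15
eef_pos: [0.5996, 0.1249, 0.081]
orientation: [-0.0, 0.708, -0.706, 0.0]
ft_force: [1.1, 0.1, 0.0]
opening: -0.0002
```

Run:
```python
from h import *
np.set_printoptions(precision=4,suppress=True)
t=snap("top"); s=snap("scene"); o=status.get_obs(); print(o["eef_pos"])
p=o["eef_pos"]; q=p-[0,0,.008]
print(proj(t,[q,p]),proj(s,[q,p]))
crop(t,"a_t",185,95,285,170,7);crop(s,"a_s",250,200,370,290,6)
T=lambda p:np.array(p)/7+[185,40]; S=lambda p:np.array(p)/6+[200,270]
print("box",tri(t,T((85,337)),s,S((660,140))),tri(t,T((620,340)),s,S((83,72))))
```

```text
[0.6006 0.1258 0.0822]
[[196.4687 153.4939]
 [196.0515 152.8561]] [[309.8142 228.9161]
 [310.0542 226.8639]]
box [0.7999 0.1326 0.0721] [ 0.8001 -0.094   0.0751]
```

View pics/a_t.png

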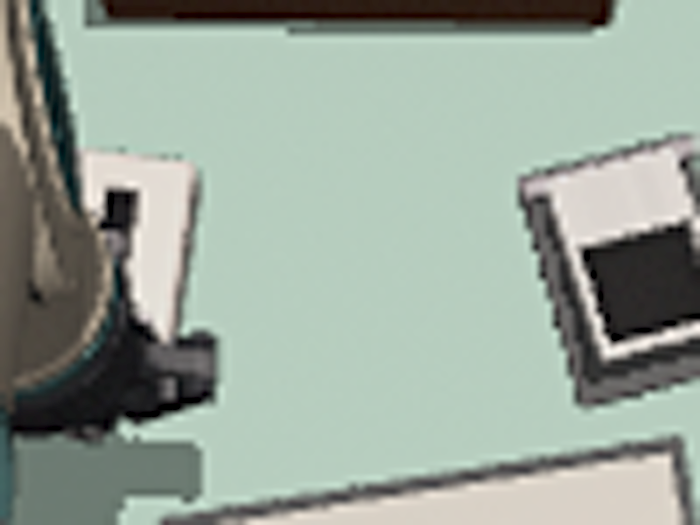

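View pics/a_s.png

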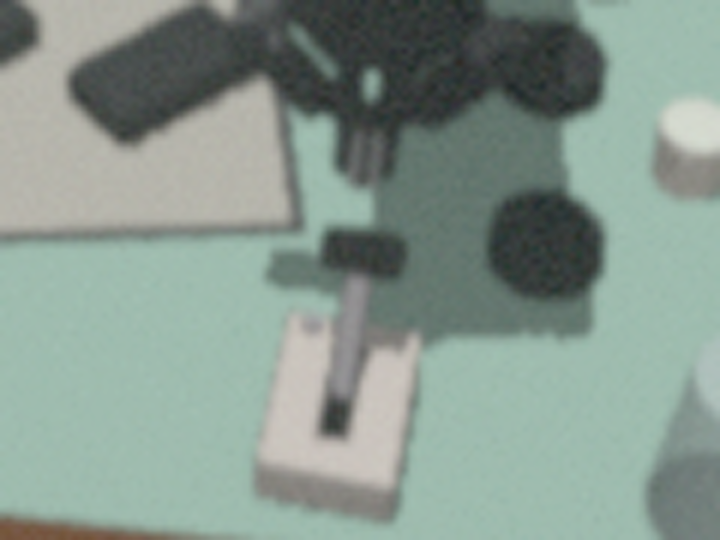

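Call:
send_rows --increments '[{"jaw": 0, "x": 15, "y": 0, "z": -2, "rx": 0, "ry": 0, "rz": 0}, {"jaw": 0, "x": 27, "y": 0, "z": -2, "rx": 0, "ry": 0, "rz": 0}, {"jaw": 0, "x": 39, "y": -1, "z": -2, "rx": 0, "ry": 0, "rz": 0}, {"jaw": 0, "x": 51, "y": -2, "z": -2, "rx": 0, "ry": 0, "rz": 0}, {"jaw": 0, "x": 63, "y": -3, "z": -2, "rx": 0, "ry": 0, "rz": 0}, {"jaw": 0, "x": 75, "y": -4, "z": -2, "rx": 0, "ry": 0, "rz": 0}, {"jaw": 0, "x": 84, "y": -4, "z": -2, "rx": 0, "ry": 0, "rz": 0}, {"jaw": 0, "x": 90, "y": -4, "z": -2, "rx": 0, "ry": 0, "rz": 0}, {"jaw": 0, "x": 90, "y": -4, "z": -2, "rx": 0, "ry": 0, "rz": 0}, {"jaw": 0, "x": 70, "y": -4, "z": 30, "rx": 0, "ry": 0, "rz": 0}, {"jaw": 0, "x": 40, "y": -4, "z": 70, "rx": 0, "ry": 0, "rz": 0}, {"jaw": 40, "x": 0, "y": -4, "z": 100, "rx": 0, "ry": 0, "rz": 0}, {"jaw": 65, "x": -50, "y": -4, "z": 120, "rx": 0, "ry": 0, "rz": 0}, {"jaw": 70, "x": -100, "y": -4, "z": 120, "rx": 0, "ry": 0, "rz": 0}, {"jaw": 70, "x": -150, "y": -4, "z": 120, "rx": 0, "ry": 0, "rz": 0}, {"jaw": 70, "x": -150, "y": -4, "z": 120, "rx": 0, "ry": 0, "rz": 0}]'

```text
clock: 4.85
eef_pos: [0.4398, 0.1214, 0.2]
orientation: [0.004, 0.71, -0.705, -0.003]
ft_force: [0.2, 0.6, -0.1]
opening: 0.0695
```

Run:
```python
from h import *
t=snap("top"); s=snap("scene")
crop(s,"b_s",200,150,430,300,3.3)
crop(t,"b_t",90,90,390,290,2.6)
```

```text
(no output)
```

View pics/b_s.png

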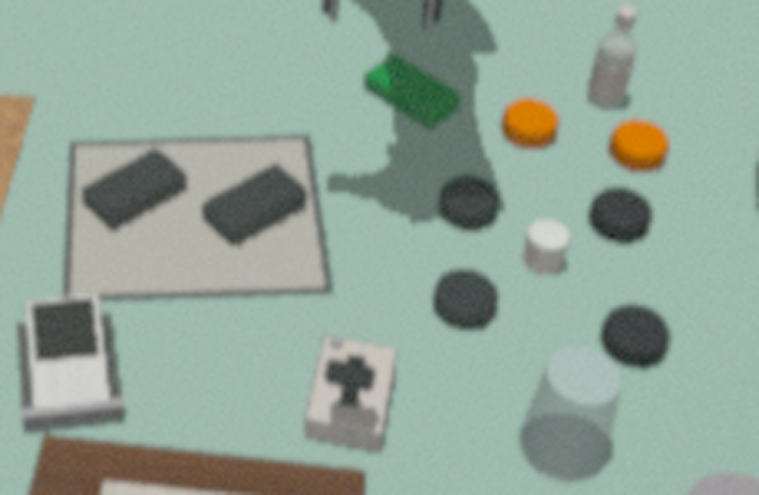

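View pics/b_t.png

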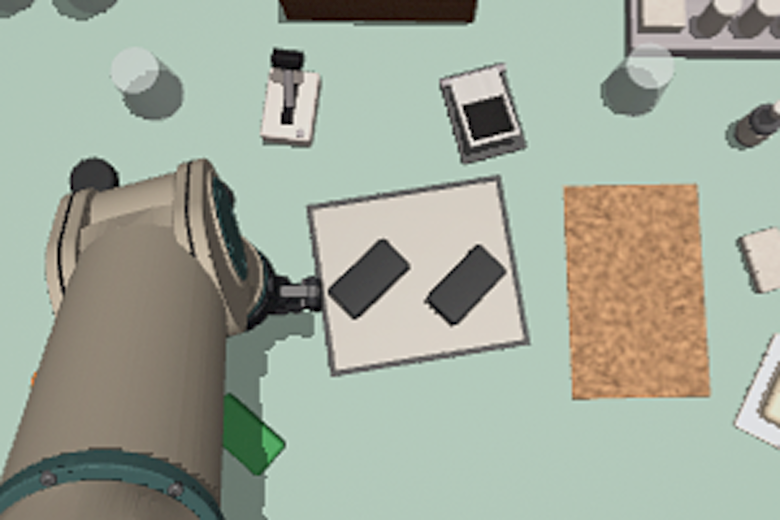

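```bash
cat >> h.py <<'E'
def show(thr=90):
    np.set_printoptions(precision=4,suppress=True)
    for n,roi in (("top",(95,140,380,260)),("scene",(150,170,420,270))):
        s=snap(n)
        for b in darkblobs(s,0.02,roi,thr,80):
            if b[1]<900: print(n,np.round(b[0],1),b[1],b[2],np.round(b[3][0],1),np.round(b[3][1]),round(b[3][2]))
E
python3 - <<'E'
from h import *
show()
E
```

```text
top [276.6 146.2] 191 [ 0.639  -0.1094] [ 639.8 -112.3] [38. 83.] 1
top [121. 169.] 291 [0.5626 0.3604] [519.8 377.2] [ 53. 211.] 70
top [231.2 197.1] 487 [0.4812 0.0261] [481.7  25.1] [49. 91.] 46
top [268.4 199.5] 490 [ 0.4753 -0.0851] [475.5 -84.1] [49. 92.] 46
scene [240.1 207.1] 429 [ 0.4878 -0.0828] [486.2 -81.5] [60. 96.] 46
scene [276.9 211.8] 436 [0.4937 0.0288] [492.2  29.2] [60. 96.] 45
scene [387.5 215. ] 243 [0.466  0.3515] [464.9 351.3] [49. 69.] 84
scene [340.6 240.6] 276 [0.5829 0.2139] [581.6 214.1] [50. 65.] 75
scene [219.1 249.5] 290 [ 0.657  -0.1123] [ 656.3 -112.5] [58. 47.] 16
scene [392.1 251.6] 305 [0.6047 0.3498] [603.6 349.7] [51. 66.] 73
scene [159.4 262.9] 127 [ 0.722  -0.2596] [ 721.4 -259.3] [46. 29.] 36
scene [305.9 263.4] 114 [0.6738 0.1227] [673.5 122.4] [34. 32.] 43
```

Call:
send_rows --increments '[{"jaw": 62, "x": 10, "y": -40, "z": 0, "rx": 0, "ry": 0, "rz": -8}, {"jaw": 62, "x": 20, "y": -80, "z": 0, "rx": 0, "ry": 0, "rz": -16}, {"jaw": 62, "x": 28, "y": -120, "z": 0, "rx": 0, "ry": 0, "rz": -24}, {"jaw": 62, "x": 34, "y": -160, "z": -20, "rx": 0, "ry": 0, "rz": -32}, {"jaw": 62, "x": 38, "y": -190, "z": -60, "rx": 0, "ry": 0, "rz": -40}, {"jaw": 62, "x": 38, "y": -204, "z": -100, "rx": 0, "ry": 0, "rz": -44}, {"jaw": 62, "x": 38, "y": -204, "z": -130, "rx": 0, "ry": 0, "rz": -44}, {"jaw": 62, "x": 38, "y": -204, "z": -140, "rx": 0, "ry": 0, "rz": -44}, {"jaw": 62, "x": 38, "y": -204, "z": -140, "rx": 0, "ry": 0, "rz": -44}, {"jaw": 62, "x": 38, "y": -204, "z": -140, "rx": 0, "ry": 0, "rz": -44}]'

```text
clock: 6.05
eef_pos: [0.4885, -0.0816, 0.061]
orientation: [0.001, -0.393, 0.92, -0.0]
ft_force: [0.2, 0.3, 0.3]
opening: 0.062
```

Run:
```python
from h import *
t=snap("top"); s=snap("scene"); o=status.get_obs(); print(o["eef_pos"],o["qpos"],o["orientation"],o["opening"])
crop(s,"c_s",180,150,330,260,5)
crop(t,"c_t",190,140,390,260,3.8)
```

```text
[ 0.48870216 -0.08149721  0.06168647] [ 1.24477261e-03  7.12422279e-01  1.60236276e-01  2.08874062e+00
 -3.01943885e-01  3.58627499e-01 -1.92727644e+00] [ 1.36404308e-03 -3.93057306e-01  9.19512663e-01 -7.45425280e-04] 0.06205910577432168
```

View pics/c_s.png

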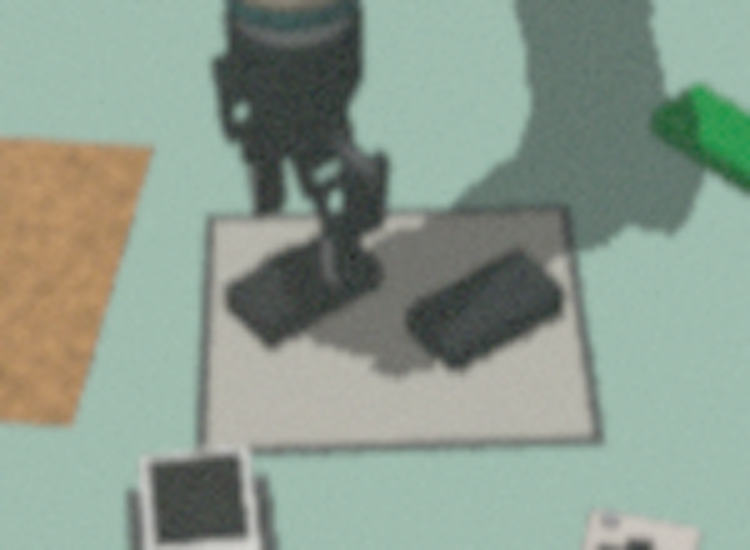

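View pics/c_t.png

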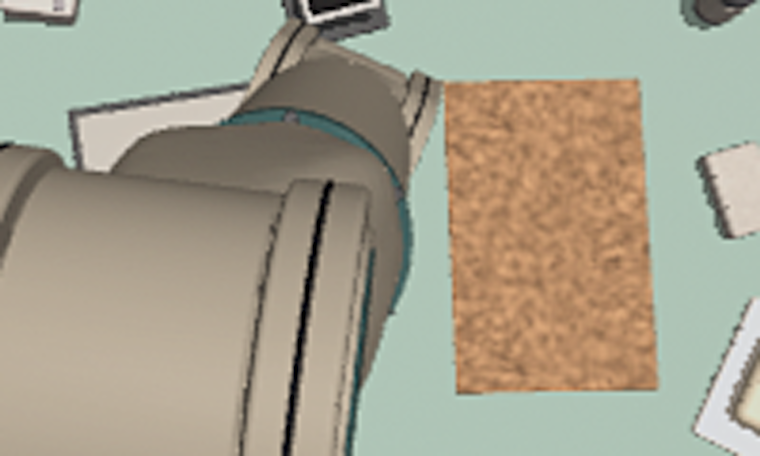

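Call:
send_rows --increments '[{"jaw": 62, "x": -10, "y": -1, "z": 0, "rx": 0, "ry": 0, "rz": 0}, {"jaw": 62, "x": -10, "y": -1, "z": -20, "rx": 0, "ry": 0, "rz": 0}, {"jaw": 62, "x": -10, "y": -1, "z": -40, "rx": 0, "ry": 0, "rz": 0}, {"jaw": 62, "x": -10, "y": -1, "z": -51, "rx": 0, "ry": 0, "rz": 0}, {"jaw": 62, "x": -10, "y": -1, "z": -51, "rx": 0, "ry": 0, "rz": 0}, {"jaw": 62, "x": -10, "y": -1, "z": -51, "rx": 0, "ry": 0, "rz": 0}]'

```text
clock: 6.75
eef_pos: [0.4772, -0.0827, 0.01]
orientation: [0.0, -0.393, 0.92, -0.0]
ft_force: [0.5, 0.2, -0.1]
opening: 0.0623
```

Run:
```python
from h import *
s=snap("scene"); o=status.get_obs(); print(o["eef_pos"],o["qpos"],o["orientation"],o["opening"],o["ft_force"])
crop(s,"d_s",180,150,330,260,5)
```

```text
[ 0.47756735 -0.08277889  0.01024152] [ 0.01705563  0.80897746  0.14420881  2.12714831 -0.46528165  0.23317985
 -1.76322533] [ 5.83111886e-04 -3.92731153e-01  9.19652998e-01 -5.13422343e-04] 0.06186356221676928 [ 0.52706315 -0.7451987  -0.57436611]
```

View pics/d_s.png

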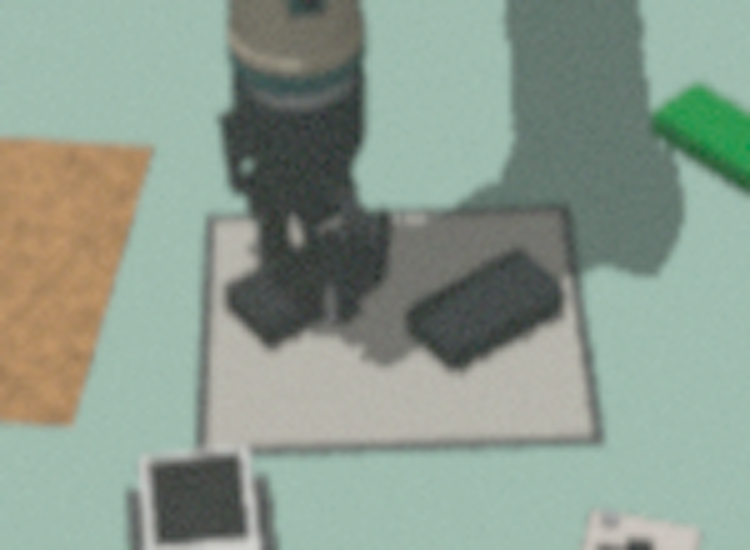

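Call:
send_rows --force 25 --increments '[{"jaw": 55, "x": 0, "y": 0, "z": 0, "rx": 0, "ry": 0, "rz": 0}, {"jaw": 50, "x": 0, "y": 0, "z": 0, "rx": 0, "ry": 0, "rz": 0}, {"jaw": 44, "x": 0, "y": 0, "z": 0, "rx": 0, "ry": 0, "rz": 0}, {"jaw": 44, "x": 0, "y": 0, "z": 0, "rx": 0, "ry": 0, "rz": 0}, {"jaw": 44, "x": 0, "y": 0, "z": 0, "rx": 0, "ry": 0, "rz": 0}]'

```text
clock: 7.3
eef_pos: [0.4774, -0.083, 0.0101]
orientation: [0.0, -0.392, 0.92, -0.0]
ft_force: [-1.2, -0.6, 6.3]
opening: 0.0475
```

Call:
send_rows --increments '[{"jaw": 44, "x": 4, "y": -6, "z": 0, "rx": 0, "ry": 0, "rz": 0}, {"jaw": 44, "x": 10, "y": -14, "z": 0, "rx": 0, "ry": 0, "rz": 0}, {"jaw": 44, "x": 16, "y": -26, "z": 0, "rx": 0, "ry": 0, "rz": 0}, {"jaw": 44, "x": 22, "y": -38, "z": 0, "rx": 0, "ry": 0, "rz": 0}, {"jaw": 44, "x": 28, "y": -50, "z": 0, "rx": 0, "ry": 0, "rz": 0}, {"jaw": 44, "x": 32, "y": -62, "z": 0, "rx": 0, "ry": 0, "rz": 0}, {"jaw": 44, "x": 36, "y": -74, "z": 0, "rx": 0, "ry": 0, "rz": 0}, {"jaw": 44, "x": 40, "y": -86, "z": 0, "rx": 0, "ry": 0, "rz": 0}, {"jaw": 44, "x": 43, "y": -98, "z": 0, "rx": 0, "ry": 0, "rz": 0}, {"jaw": 44, "x": 46, "y": -110, "z": 0, "rx": 0, "ry": 0, "rz": 0}, {"jaw": 44, "x": 49, "y": -122, "z": 0, "rx": 0, "ry": 0, "rz": 0}, {"jaw": 44, "x": 52, "y": -134, "z": 0, "rx": 0, "ry": 0, "rz": 0}, {"jaw": 44, "x": 54, "y": -146, "z": 0, "rx": 0, "ry": 0, "rz": 0}, {"jaw": 44, "x": 56, "y": -158, "z": 0, "rx": 0, "ry": 0, "rz": 0}, {"jaw": 44, "x": 57, "y": -170, "z": 0, "rx": 0, "ry": 0, "rz": 0}, {"jaw": 44, "x": 57, "y": -182, "z": 0, "rx": 0, "ry": 0, "rz": 0}, {"jaw": 44, "x": 57, "y": -194, "z": 0, "rx": 0, "ry": 0, "rz": 0}, {"jaw": 44, "x": 57, "y": -202, "z": 0, "rx": 0, "ry": 0, "rz": 0}, {"jaw": 44, "x": 57, "y": -202, "z": 0, "rx": 0, "ry": 0, "rz": 0}, {"jaw": 44, "x": 57, "y": -202, "z": 0, "rx": 0, "ry": 0, "rz": 0}]'

```text
clock: 9.3
eef_pos: [0.5346, -0.2857, 0.0101]
orientation: [0.0, -0.392, 0.92, -0.001]
ft_force: [-0.4, -1.0, 4.8]
opening: 0.0476
```

Run:
```python
from h import *
s=snap("scene"); o=status.get_obs(); print(o["eef_pos"],o["qpos"],o["orientation"],o["opening"],o["ft_force"])
crop(s,"e_s",120,130,330,260,3.7)
```

```text
[ 0.53460026 -0.28561665  0.01009266] [ 0.31982577  0.89321684  0.20264132  1.79303457 -0.33960902  0.48744115
 -1.58511122] [ 3.39289177e-04 -3.92314944e-01  9.19830366e-01 -9.83158754e-04] 0.04732905149676297 [ 0.17079195 -1.38703545  4.37157664]
```

View pics/e_s.png

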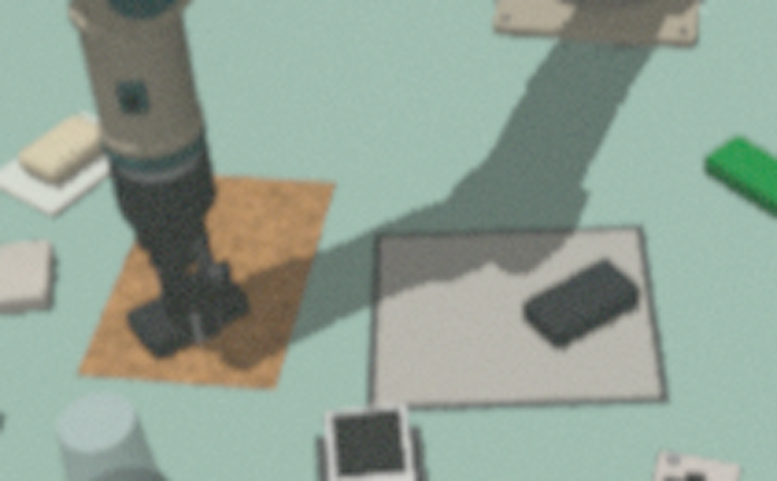

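Call:
send_rows --increments '[{"jaw": 62, "x": 0, "y": 0, "z": 0, "rx": 0, "ry": 0, "rz": 0}, {"jaw": 62, "x": 0, "y": 0, "z": 0, "rx": 0, "ry": 0, "rz": 0}, {"jaw": 62, "x": 0, "y": 0, "z": 0, "rx": 0, "ry": 0, "rz": 0}, {"jaw": 62, "x": 0, "y": 0, "z": 30, "rx": 0, "ry": 0, "rz": 0}, {"jaw": 62, "x": 0, "y": 0, "z": 70, "rx": 0, "ry": 0, "rz": 0}, {"jaw": 62, "x": 0, "y": 40, "z": 90, "rx": 0, "ry": 0, "rz": 0}, {"jaw": 62, "x": -10, "y": 90, "z": 90, "rx": 0, "ry": 0, "rz": 0}, {"jaw": 62, "x": -20, "y": 135, "z": 90, "rx": 0, "ry": 0, "rz": 0}, {"jaw": 62, "x": -30, "y": 180, "z": 90, "rx": 0, "ry": 0, "rz": 0}, {"jaw": 62, "x": -40, "y": 225, "z": 90, "rx": 0, "ry": 0, "rz": 0}, {"jaw": 62, "x": -51, "y": 270, "z": 90, "rx": 0, "ry": 0, "rz": 0}, {"jaw": 62, "x": -51, "y": 313, "z": 80, "rx": 0, "ry": 0, "rz": 0}, {"jaw": 62, "x": -51, "y": 313, "z": 50, "rx": 0, "ry": 0, "rz": 0}, {"jaw": 62, "x": -51, "y": 313, "z": 50, "rx": 0, "ry": 0, "rz": 0}]'

```text
clock: 10.75
eef_pos: [0.4811, 0.0303, 0.0571]
orientation: [-0.002, -0.395, 0.919, 0.001]
ft_force: [-0.1, 0.5, 0.1]
opening: 0.0619
```

Run:
```python
from h import *
s=snap("scene");t=snap("top"); o=status.get_obs(); print(o["eef_pos"],o["qpos"],o["orientation"],o["opening"],o["ft_force"])
crop(s,"f_s",120,130,330,260,3.7)
crop(t,"f_t",90,90,390,290,2.6)
for b in darkblobs(t,0.02,(290,150,380,260),70,80): print(b)
```

```text
[0.48283398 0.02716314 0.05929198] [-0.2709831   0.7177098   0.23287305  2.11838573 -0.45128323  0.35323162
 -2.003213  ] [-7.64454333e-04 -3.91990907e-01  9.19968744e-01 -2.35692768e-04] 0.06222160728068566 [ 0.46723863 -0.88010379 -0.04465421]
(array([334.91164659, 181.08634538]), np.int32(498), array([ 0.53333888, -0.28557678]), ((533.2030029296875, -285.2743835449219), (50.536678314208984, 94.23382568359375), 45.129817962646484))
```

View pics/f_s.png

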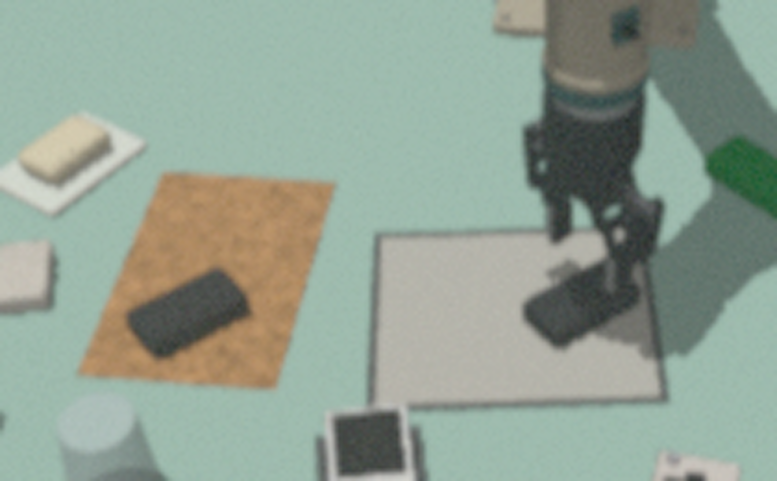

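View pics/f_t.png

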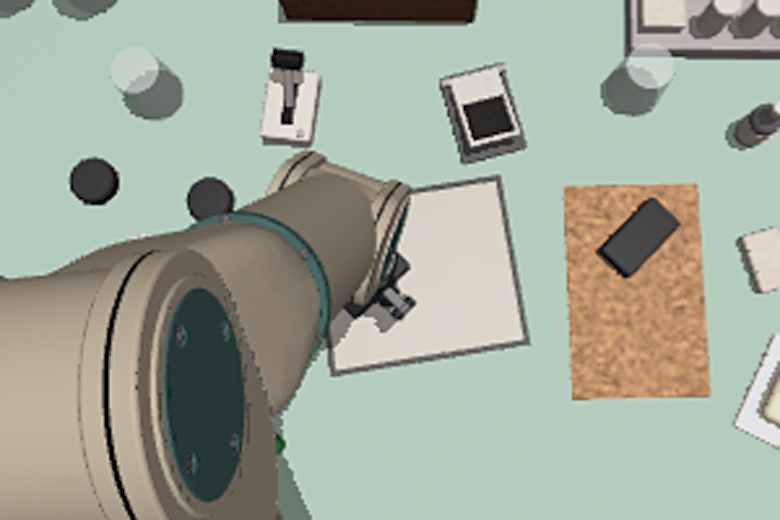

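Call:
send_rows --force 25 --increments '[{"jaw": 62, "x": 0, "y": 0, "z": -20, "rx": 0, "ry": 0, "rz": 0}, {"jaw": 62, "x": 0, "y": 0, "z": -40, "rx": 0, "ry": 0, "rz": 0}, {"jaw": 62, "x": 0, "y": 0, "z": -50, "rx": 0, "ry": 0, "rz": 0}, {"jaw": 62, "x": 0, "y": 0, "z": -50, "rx": 0, "ry": 0, "rz": 0}, {"jaw": 62, "x": 0, "y": 0, "z": -50, "rx": 0, "ry": 0, "rz": 0}, {"jaw": 55, "x": 0, "y": 0, "z": -50, "rx": 0, "ry": 0, "rz": 0}, {"jaw": 50, "x": 0, "y": 0, "z": -50, "rx": 0, "ry": 0, "rz": 0}, {"jaw": 44, "x": 0, "y": 0, "z": -50, "rx": 0, "ry": 0, "rz": 0}, {"jaw": 44, "x": 0, "y": 0, "z": -50, "rx": 0, "ry": 0, "rz": 0}, {"jaw": 44, "x": 0, "y": 0, "z": -50, "rx": 0, "ry": 0, "rz": 0}]'

```text
clock: 11.85
eef_pos: [0.4838, 0.0281, 0.0103]
orientation: [0.001, -0.392, 0.92, -0.0]
ft_force: [-0.4, -1.0, 5.5]
opening: 0.0477
```

Call:
send_rows --increments '[{"jaw": 44, "x": 1, "y": -5, "z": 0, "rx": 0, "ry": 0, "rz": 0}, {"jaw": 44, "x": 2, "y": -14, "z": 0, "rx": 0, "ry": 0, "rz": 0}, {"jaw": 44, "x": 3, "y": -28, "z": 0, "rx": 0, "ry": 0, "rz": 0}, {"jaw": 44, "x": 3, "y": -42, "z": 0, "rx": 0, "ry": 0, "rz": 0}, {"jaw": 44, "x": 3, "y": -56, "z": 0, "rx": 0, "ry": 0, "rz": 0}, {"jaw": 44, "x": 3, "y": -70, "z": 0, "rx": 0, "ry": 0, "rz": 0}, {"jaw": 44, "x": 2, "y": -84, "z": 0, "rx": 0, "ry": 0, "rz": 0}, {"jaw": 44, "x": 0, "y": -98, "z": 0, "rx": 0, "ry": 0, "rz": 0}, {"jaw": 44, "x": -3, "y": -112, "z": 0, "rx": 0, "ry": 0, "rz": 0}, {"jaw": 44, "x": -6, "y": -126, "z": 0, "rx": 0, "ry": 0, "rz": 0}, {"jaw": 44, "x": -9, "y": -140, "z": 0, "rx": 0, "ry": 0, "rz": 0}, {"jaw": 44, "x": -12, "y": -154, "z": 0, "rx": 0, "ry": 0, "rz": 0}, {"jaw": 44, "x": -15, "y": -168, "z": 0, "rx": 0, "ry": 0, "rz": 0}, {"jaw": 44, "x": -19, "y": -182, "z": 0, "rx": 0, "ry": 0, "rz": 0}, {"jaw": 44, "x": -23, "y": -196, "z": 0, "rx": 0, "ry": 0, "rz": 0}, {"jaw": 44, "x": -28, "y": -210, "z": 0, "rx": 0, "ry": 0, "rz": 0}, {"jaw": 44, "x": -33, "y": -224, "z": 0, "rx": 0, "ry": 0, "rz": 0}, {"jaw": 44, "x": -38, "y": -238, "z": 0, "rx": 0, "ry": 0, "rz": 0}, {"jaw": 44, "x": -43, "y": -250, "z": 0, "rx": 0, "ry": 0, "rz": 0}, {"jaw": 44, "x": -47, "y": -258, "z": 0, "rx": 0, "ry": 0, "rz": 0}]'

```text
clock: 13.85
eef_pos: [0.4373, -0.2294, 0.0103]
orientation: [0.001, -0.393, 0.92, -0.0]
ft_force: [2.7, 4.4, 7.0]
opening: 0.0476
```

Call:
send_rows --increments '[{"jaw": 44, "x": -5, "y": -13, "z": 0, "rx": 0, "ry": 0, "rz": 0}, {"jaw": 44, "x": -10, "y": -27, "z": 0, "rx": 0, "ry": 0, "rz": 0}, {"jaw": 44, "x": -16, "y": -41, "z": 0, "rx": 0, "ry": 0, "rz": 0}, {"jaw": 44, "x": -22, "y": -51, "z": 0, "rx": 0, "ry": 0, "rz": 0}, {"jaw": 44, "x": -26, "y": -56, "z": 0, "rx": 0, "ry": 0, "rz": 0}, {"jaw": 44, "x": -26, "y": -56, "z": 0, "rx": 0, "ry": 0, "rz": 0}, {"jaw": 44, "x": -26, "y": -56, "z": 0, "rx": 0, "ry": 0, "rz": 0}, {"jaw": 60, "x": -26, "y": -56, "z": 0, "rx": 0, "ry": 0, "rz": 0}, {"jaw": 60, "x": -26, "y": -56, "z": 0, "rx": 0, "ry": 0, "rz": 0}, {"jaw": 60, "x": -26, "y": -56, "z": 0, "rx": 0, "ry": 0, "rz": 0}]'

```text
clock: 14.85
eef_pos: [0.4101, -0.2856, 0.0093]
orientation: [-0.0, -0.393, 0.92, 0.0]
ft_force: [0.7, 0.4, -0.3]
opening: 0.0604
```

Run:
```python
from h import *
s=snap("scene"); o=status.get_obs(); print(o["eef_pos"],o["qpos"],o["orientation"],o["opening"],o["ft_force"])
crop(s,"g_s",120,130,330,260,3.7)
```

```text
[ 0.41013621 -0.28553414  0.00923547] [ 0.4704345   0.8165454   0.12267376  2.08497207 -0.35463286  0.25963946
 -1.43604293] [-9.70742087e-05 -3.92727082e-01  9.19655053e-01  1.12420102e-04] 0.05986960778244512 [-0.12654584  1.10959523 -0.29073839]
```

View pics/g_s.png

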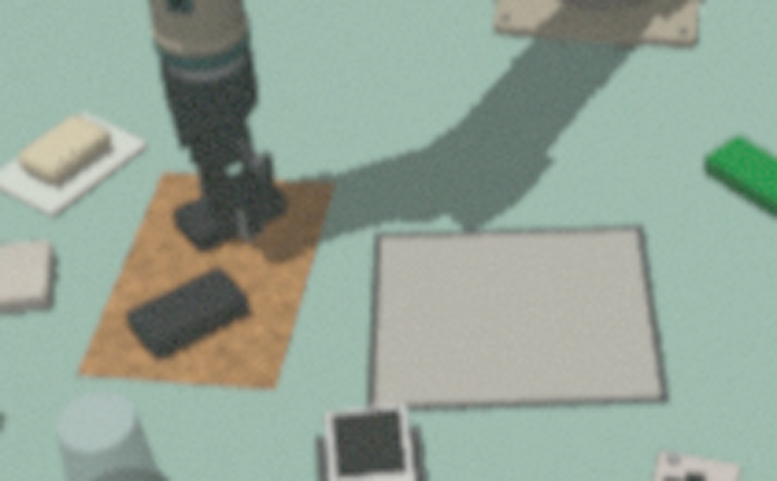

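Call:
send_rows --increments '[{"jaw": 60, "x": 0, "y": 0, "z": 30, "rx": 0, "ry": 0, "rz": 0}, {"jaw": 60, "x": 0, "y": 0, "z": 70, "rx": 0, "ry": 0, "rz": 0}, {"jaw": 60, "x": 20, "y": 0, "z": 110, "rx": 0, "ry": 0, "rz": 8}, {"jaw": 70, "x": 40, "y": 0, "z": 150, "rx": 0, "ry": 0, "rz": 16}, {"jaw": 70, "x": 40, "y": 0, "z": 170, "rx": 0, "ry": 0, "rz": 24}, {"jaw": 70, "x": 40, "y": 0, "z": 170, "rx": 0, "ry": 0, "rz": 32}, {"jaw": 70, "x": 40, "y": 0, "z": 170, "rx": 0, "ry": 0, "rz": 40}, {"jaw": 70, "x": 40, "y": 0, "z": 170, "rx": 0, "ry": 0, "rz": 44}]'

```text
clock: 15.7
eef_pos: [0.45, -0.2855, 0.1795]
orientation: [-0.0, 0.71, -0.704, -0.0]
ft_force: [0.9, -0.0, 0.9]
opening: 0.0701
```

Run:
```python
from h import *
t=snap("top"); o=status.get_obs(); print(o["eef_pos"],o["qpos"],o["orientation"],o["opening"],o["ft_force"])
crop(t,"h_t",90,90,390,290,2.6)
for b in darkblobs(t,0.02,(95,150,190,225),70,80): print(b)
```

```text
[ 0.44997899 -0.28555886  0.17936525] [ 0.46469804  0.54290748  0.07128126  1.90866578 -0.05797806  0.69213382
 -0.99062529] [-6.89457630e-05  7.10545766e-01 -7.03650978e-01 -1.02758750e-04] 0.07021628858451184 [-0.06801814 -0.35460543 -0.0618962 ]
(array([125.88518519, 159.44814815]), np.int32(270), array([0.59204133, 0.34747094]), ((591.9764404296875, 347.2267150878906), (52.60453414916992, 55.4483757019043), 0.7070730924606323))
(array([170.46332046, 167.01930502]), np.int32(259), array([0.57034994, 0.21143722]), ((569.7421875, 212.03704833984375), (54.931758880615234, 50.92963409423828), 46.239158630371094))
(array([122.36690647, 205.29856115]), np.int32(278), array([0.45278367, 0.349211  ]), ((452.2728271484375, 348.9493408203125), (50.65513610839844, 56.938812255859375), 0.6842338442802429))
(array([167.31698113, 205.34339623]), np.int32(265), array([0.45422969, 0.21562414]), ((453.8387756347656, 216.45944213867188), (50.6796989440918, 53.786659240722656), 0.6808078289031982))
```

View pics/h_t.png

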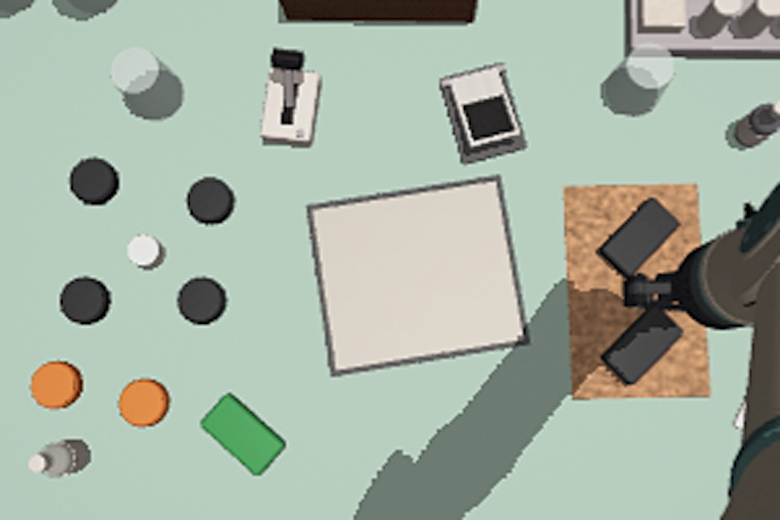

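Call:
send_rows --increments '[{"jaw": 70, "x": 20, "y": 30, "z": 0, "rx": 0, "ry": 0, "rz": 0}, {"jaw": 70, "x": 50, "y": 70, "z": 0, "rx": 0, "ry": 0, "rz": 0}, {"jaw": 70, "x": 60, "y": 115, "z": 0, "rx": 0, "ry": 0, "rz": 0}, {"jaw": 70, "x": 65, "y": 160, "z": 0, "rx": 0, "ry": 0, "rz": 0}, {"jaw": 70, "x": 65, "y": 205, "z": 0, "rx": 0, "ry": 0, "rz": 0}, {"jaw": 70, "x": 65, "y": 250, "z": 0, "rx": 0, "ry": 0, "rz": 0}, {"jaw": 70, "x": 65, "y": 295, "z": 0, "rx": 0, "ry": 0, "rz": 0}, {"jaw": 70, "x": 60, "y": 340, "z": 0, "rx": 0, "ry": 0, "rz": 0}, {"jaw": 70, "x": 50, "y": 385, "z": 0, "rx": 0, "ry": 0, "rz": 0}, {"jaw": 70, "x": 35, "y": 430, "z": -20, "rx": 0, "ry": 0, "rz": 0}, {"jaw": 70, "x": 20, "y": 470, "z": -50, "rx": 0, "ry": 0, "rz": 0}, {"jaw": 70, "x": 5, "y": 501, "z": -90, "rx": 0, "ry": 0, "rz": 0}, {"jaw": 70, "x": 5, "y": 501, "z": -120, "rx": 0, "ry": 0, "rz": 0}, {"jaw": 70, "x": 5, "y": 501, "z": -130, "rx": 0, "ry": 0, "rz": 0}, {"jaw": 70, "x": 5, "y": 501, "z": -130, "rx": 0, "ry": 0, "rz": 0}, {"jaw": 70, "x": 5, "y": 501, "z": -130, "rx": 0, "ry": 0, "rz": 0}, {"jaw": 70, "x": 5, "y": 501, "z": -130, "rx": 0, "ry": 0, "rz": 0}]'

```text
clock: 17.45
eef_pos: [0.4569, 0.2146, 0.0509]
orientation: [-0.001, 0.708, -0.706, 0.001]
ft_force: [-0.9, 0.3, 0.2]
opening: 0.0701
```

Run:
```python
from h import *
s=snap("scene");t=snap("top"); o=status.get_obs(); print(o["eef_pos"],o["qpos"],o["orientation"],o["opening"],o["ft_force"])
crop(s,"i_s",220,130,430,260,3.7)
crop(t,"i_t",60,90,330,290,2.8)
```

```text
[0.45648428 0.21497091 0.05070795] [-0.54459164  0.73410378  0.07283092  2.06606383 -0.144435    0.34334145
 -1.92279855] [-1.25059123e-03  7.07987414e-01 -7.06223740e-01  5.35840356e-04] 0.07015579565167719 [-0.27182584 -0.21679218  1.04806623]
```

View pics/i_s.png

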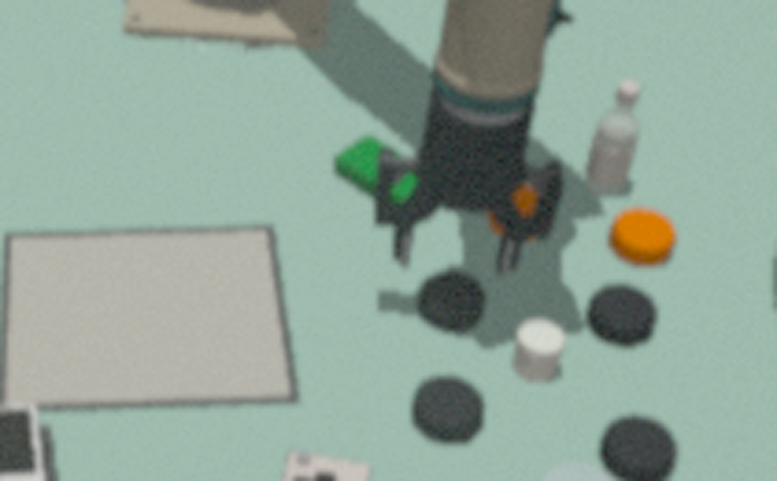

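View pics/i_t.png

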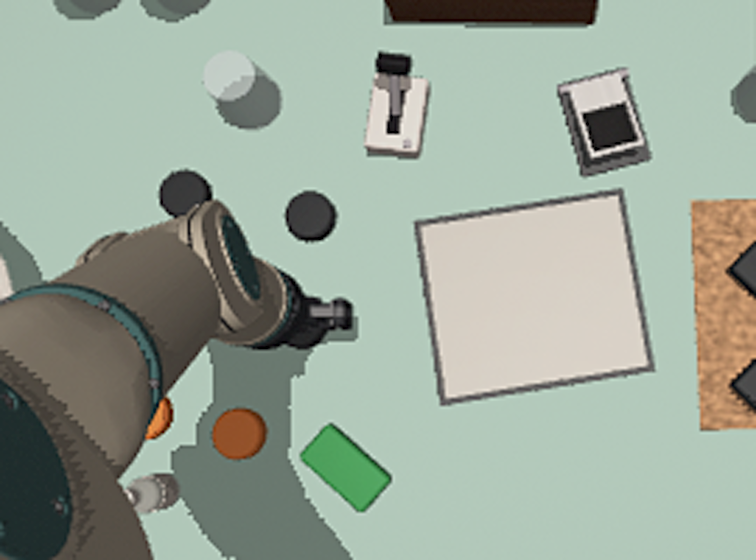

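Call:
send_rows --force 25 --increments '[{"jaw": 68, "x": -1, "y": 1, "z": -15, "rx": 0, "ry": 0, "rz": 0}, {"jaw": 68, "x": -1, "y": 1, "z": -30, "rx": 0, "ry": 0, "rz": 0}, {"jaw": 68, "x": -1, "y": 1, "z": -40, "rx": 0, "ry": 0, "rz": 0}, {"jaw": 68, "x": -1, "y": 1, "z": -40, "rx": 0, "ry": 0, "rz": 0}, {"jaw": 68, "x": -1, "y": 1, "z": -40, "rx": 0, "ry": 0, "rz": 0}, {"jaw": 60, "x": -1, "y": 1, "z": -40, "rx": 0, "ry": 0, "rz": 0}, {"jaw": 56, "x": -1, "y": 1, "z": -40, "rx": 0, "ry": 0, "rz": 0}, {"jaw": 50, "x": -1, "y": 1, "z": -40, "rx": 0, "ry": 0, "rz": 0}, {"jaw": 50, "x": -1, "y": 1, "z": -40, "rx": 0, "ry": 0, "rz": 0}, {"jaw": 50, "x": -1, "y": 1, "z": -40, "rx": 0, "ry": 0, "rz": 0}]'

```text
clock: 18.55
eef_pos: [0.4548, 0.2169, 0.0103]
orientation: [-0.001, 0.709, -0.706, 0.0]
ft_force: [-0.6, 0.2, 5.6]
opening: 0.0528
```

Call:
send_rows --increments '[{"jaw": 50, "x": 2, "y": -5, "z": 0, "rx": 0, "ry": 0, "rz": 0}, {"jaw": 50, "x": 5, "y": -14, "z": 0, "rx": 0, "ry": 0, "rz": 0}, {"jaw": 50, "x": 9, "y": -28, "z": 0, "rx": 0, "ry": 0, "rz": 0}, {"jaw": 50, "x": 13, "y": -44, "z": 0, "rx": 0, "ry": 0, "rz": 0}, {"jaw": 50, "x": 17, "y": -60, "z": 0, "rx": 0, "ry": 0, "rz": 0}, {"jaw": 50, "x": 21, "y": -76, "z": 0, "rx": 0, "ry": 0, "rz": 0}, {"jaw": 50, "x": 25, "y": -92, "z": 0, "rx": 0, "ry": 0, "rz": 0}, {"jaw": 50, "x": 28, "y": -108, "z": 0, "rx": 0, "ry": 0, "rz": 0}, {"jaw": 50, "x": 31, "y": -124, "z": 0, "rx": 0, "ry": 0, "rz": 0}, {"jaw": 50, "x": 34, "y": -140, "z": 0, "rx": 0, "ry": 0, "rz": 0}, {"jaw": 50, "x": 36, "y": -156, "z": 0, "rx": 0, "ry": 0, "rz": 0}, {"jaw": 50, "x": 38, "y": -172, "z": 0, "rx": 0, "ry": 0, "rz": 0}, {"jaw": 50, "x": 39, "y": -188, "z": 0, "rx": 0, "ry": 0, "rz": 0}, {"jaw": 50, "x": 39, "y": -204, "z": 0, "rx": 0, "ry": 0, "rz": 0}, {"jaw": 50, "x": 38, "y": -220, "z": 0, "rx": 0, "ry": 0, "rz": 0}, {"jaw": 50, "x": 37, "y": -236, "z": 0, "rx": 0, "ry": 0, "rz": 0}, {"jaw": 50, "x": 35, "y": -252, "z": 0, "rx": 0, "ry": 0, "rz": 0}, {"jaw": 50, "x": 32, "y": -268, "z": 0, "rx": 0, "ry": 0, "rz": 0}, {"jaw": 50, "x": 29, "y": -284, "z": 0, "rx": 0, "ry": 0, "rz": 0}, {"jaw": 50, "x": 26, "y": -298, "z": 0, "rx": 0, "ry": 0, "rz": 0}]'

```text
clock: 20.55
eef_pos: [0.4817, -0.0813, 0.0103]
orientation: [-0.002, 0.709, -0.705, 0.001]
ft_force: [1.1, 3.8, 5.3]
opening: 0.0531
```

Call:
send_rows --increments '[{"jaw": 50, "x": -3, "y": -10, "z": 0, "rx": 0, "ry": 0, "rz": 0}, {"jaw": 50, "x": -3, "y": -16, "z": 0, "rx": 0, "ry": 0, "rz": 0}, {"jaw": 50, "x": -3, "y": -16, "z": 0, "rx": 0, "ry": 0, "rz": 0}, {"jaw": 50, "x": -3, "y": -16, "z": 0, "rx": 0, "ry": 0, "rz": 0}]'

```text
clock: 20.95
eef_pos: [0.4781, -0.0983, 0.0103]
orientation: [-0.001, 0.708, -0.706, 0.001]
ft_force: [0.1, -0.7, 5.2]
opening: 0.0526
```

Run:
```python
from h import *
s=snap("scene"); o=status.get_obs(); print(o["eef_pos"],o["qpos"],o["orientation"],o["opening"],o["ft_force"])
crop(s,"j_s",180,130,390,260,3.7)
```

```text
[ 0.47807235 -0.09825205  0.01028426] [ 0.21709516  0.80276128 -0.10741602  2.11435396  0.33545516  0.23794175
 -1.75126529] [-4.72388705e-04  7.08415661e-01 -7.05794557e-01  1.03522504e-03] 0.05241108483099599 [-0.55636625  0.12312647  6.08357889]
```

View pics/j_s.png

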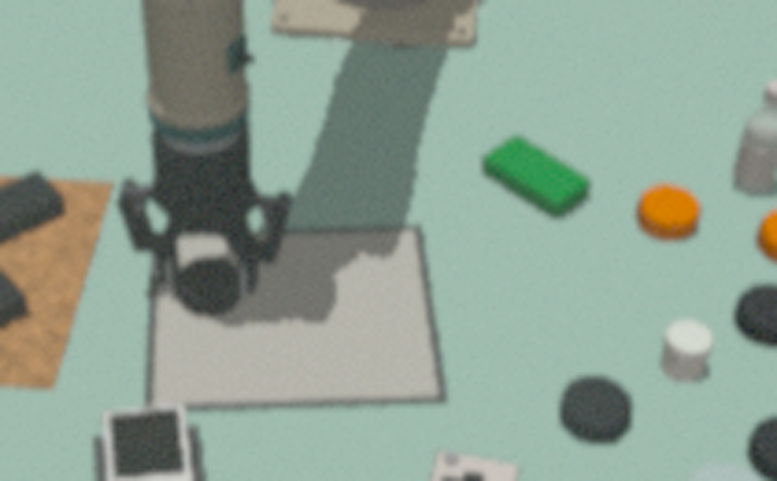

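Call:
send_rows --increments '[{"jaw": 66, "x": 0, "y": 0, "z": 0, "rx": 0, "ry": 0, "rz": 0}, {"jaw": 66, "x": 0, "y": 0, "z": 0, "rx": 0, "ry": 0, "rz": 0}, {"jaw": 66, "x": 0, "y": 0, "z": 0, "rx": 0, "ry": 0, "rz": 0}, {"jaw": 66, "x": 0, "y": 0, "z": 30, "rx": 0, "ry": 0, "rz": 0}, {"jaw": 66, "x": 10, "y": 20, "z": 70, "rx": 0, "ry": 0, "rz": 0}, {"jaw": 66, "x": 20, "y": 60, "z": 90, "rx": 0, "ry": 0, "rz": 0}, {"jaw": 66, "x": 35, "y": 105, "z": 90, "rx": 0, "ry": 0, "rz": 0}, {"jaw": 66, "x": 50, "y": 150, "z": 90, "rx": 0, "ry": 0, "rz": 0}, {"jaw": 66, "x": 65, "y": 195, "z": 90, "rx": 0, "ry": 0, "rz": 0}, {"jaw": 66, "x": 80, "y": 240, "z": 90, "rx": 0, "ry": 0, "rz": 0}, {"jaw": 68, "x": 93, "y": 285, "z": 90, "rx": 0, "ry": 0, "rz": 0}, {"jaw": 68, "x": 93, "y": 310, "z": 80, "rx": 0, "ry": 0, "rz": 0}, {"jaw": 68, "x": 93, "y": 310, "z": 50, "rx": 0, "ry": 0, "rz": 0}, {"jaw": 68, "x": 93, "y": 310, "z": 50, "rx": 0, "ry": 0, "rz": 0}]'

```text
clock: 22.4
eef_pos: [0.567, 0.2123, 0.056]
orientation: [0.003, 0.709, -0.705, -0.001]
ft_force: [-1.4, -0.7, -0.9]
opening: 0.0682
```

Run:
```python
from h import *
s=snap("scene");t=snap("top"); o=status.get_obs(); print(o["eef_pos"],o["qpos"],o["orientation"],o["opening"],o["ft_force"])
crop(s,"k_s",180,130,420,270,3.3)
crop(t,"k_t",60,90,330,290,2.8)
for b in darkblobs(t,0.02,(215,170,300,230),75,80): print(b)
```

```text
[0.56955345 0.21112399 0.05883742] [-0.31214     0.80822049 -0.14528337  1.76885324  0.19339998  0.58093531
 -2.14267701] [ 1.31506297e-03  7.08354391e-01 -7.05855736e-01 -8.45971585e-05] 0.06794826570867522 [ 0.82091913 -0.59745073  1.11238884]
(array([274.77702703, 213.2972973 ]), np.int32(148), array([ 0.43427459, -0.10432939]), ((443.1864318847656, -109.0201416015625), (111.73417663574219, 220.967529296875), 53.923988342285156))
(array([272.79681275, 198.79681275]), np.int32(251), array([ 0.47749787, -0.09830779]), ((477.0089416503906, -98.92323303222656), (50.66807174682617, 51.113895416259766), 45.43901443481445))
```

View pics/k_s.png

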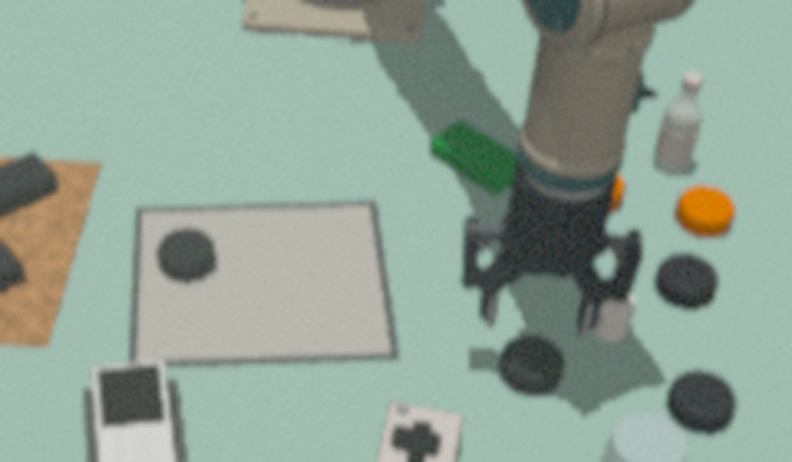

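View pics/k_t.png

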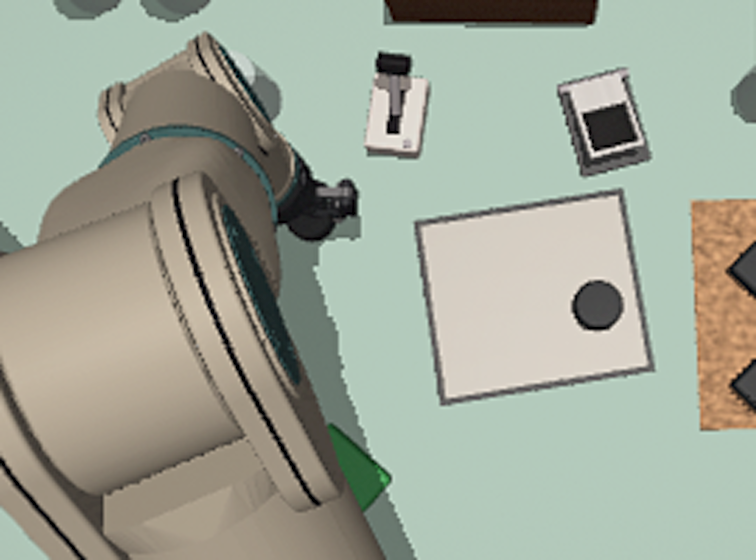

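Call:
send_rows --force 25 --increments '[{"jaw": 68, "x": 0, "y": 0, "z": -20, "rx": 0, "ry": 0, "rz": 0}, {"jaw": 68, "x": 0, "y": 0, "z": -40, "rx": 0, "ry": 0, "rz": 0}, {"jaw": 68, "x": 0, "y": 0, "z": -50, "rx": 0, "ry": 0, "rz": 0}, {"jaw": 68, "x": 0, "y": 0, "z": -50, "rx": 0, "ry": 0, "rz": 0}, {"jaw": 68, "x": 0, "y": 0, "z": -50, "rx": 0, "ry": 0, "rz": 0}, {"jaw": 60, "x": 0, "y": 0, "z": -50, "rx": 0, "ry": 0, "rz": 0}, {"jaw": 56, "x": 0, "y": 0, "z": -50, "rx": 0, "ry": 0, "rz": 0}, {"jaw": 50, "x": 0, "y": 0, "z": -50, "rx": 0, "ry": 0, "rz": 0}, {"jaw": 50, "x": 0, "y": 0, "z": -50, "rx": 0, "ry": 0, "rz": 0}, {"jaw": 50, "x": 0, "y": 0, "z": -50, "rx": 0, "ry": 0, "rz": 0}]'

```text
clock: 23.5
eef_pos: [0.571, 0.2128, 0.0107]
orientation: [-0.001, 0.709, -0.706, 0.0]
ft_force: [-0.5, 0.6, 5.0]
opening: 0.0528
```

Call:
send_rows --increments '[{"jaw": 50, "x": 0, "y": -5, "z": 0, "rx": 0, "ry": 0, "rz": 0}, {"jaw": 50, "x": -1, "y": -14, "z": 0, "rx": 0, "ry": 0, "rz": 0}, {"jaw": 50, "x": -2, "y": -28, "z": 0, "rx": 0, "ry": 0, "rz": 0}, {"jaw": 50, "x": -4, "y": -44, "z": 0, "rx": 0, "ry": 0, "rz": 0}, {"jaw": 50, "x": -6, "y": -60, "z": 0, "rx": 0, "ry": 0, "rz": 0}, {"jaw": 50, "x": -8, "y": -76, "z": 0, "rx": 0, "ry": 0, "rz": 0}, {"jaw": 50, "x": -10, "y": -92, "z": 0, "rx": 0, "ry": 0, "rz": 0}, {"jaw": 50, "x": -12, "y": -108, "z": 0, "rx": 0, "ry": 0, "rz": 0}, {"jaw": 50, "x": -14, "y": -124, "z": 0, "rx": 0, "ry": 0, "rz": 0}, {"jaw": 50, "x": -16, "y": -140, "z": 0, "rx": 0, "ry": 0, "rz": 0}, {"jaw": 50, "x": -18, "y": -156, "z": 0, "rx": 0, "ry": 0, "rz": 0}, {"jaw": 50, "x": -20, "y": -172, "z": 0, "rx": 0, "ry": 0, "rz": 0}, {"jaw": 50, "x": -21, "y": -188, "z": 0, "rx": 0, "ry": 0, "rz": 0}, {"jaw": 50, "x": -22, "y": -204, "z": 0, "rx": 0, "ry": 0, "rz": 0}, {"jaw": 50, "x": -23, "y": -220, "z": 0, "rx": 0, "ry": 0, "rz": 0}, {"jaw": 50, "x": -24, "y": -236, "z": 0, "rx": 0, "ry": 0, "rz": 0}, {"jaw": 50, "x": -25, "y": -252, "z": 0, "rx": 0, "ry": 0, "rz": 0}, {"jaw": 50, "x": -26, "y": -268, "z": 0, "rx": 0, "ry": 0, "rz": 0}, {"jaw": 50, "x": -27, "y": -284, "z": 0, "rx": 0, "ry": 0, "rz": 0}, {"jaw": 50, "x": -27, "y": -294, "z": 0, "rx": 0, "ry": 0, "rz": 0}]'

```text
clock: 25.5
eef_pos: [0.5443, -0.0813, 0.0106]
orientation: [-0.002, 0.709, -0.706, 0.001]
ft_force: [-0.3, 6.1, 11.2]
opening: 0.0525
```

Call:
send_rows --increments '[{"jaw": 50, "x": 0, "y": -7, "z": 0, "rx": 0, "ry": 0, "rz": 0}, {"jaw": 50, "x": 0, "y": -7, "z": 0, "rx": 0, "ry": 0, "rz": 0}, {"jaw": 50, "x": 0, "y": -7, "z": 0, "rx": 0, "ry": 0, "rz": 0}]'

```text
clock: 25.8
eef_pos: [0.5443, -0.0891, 0.0106]
orientation: [-0.001, 0.708, -0.706, 0.001]
ft_force: [0.4, 1.2, 9.2]
opening: 0.0525
```

Run:
```python
from h import *
s=snap("scene"); o=status.get_obs(); print(o["eef_pos"],o["qpos"],o["orientation"],o["opening"],o["ft_force"])
crop(s,"l_s",180,130,390,260,3.7)
```

```text
[ 0.54439953 -0.08903627  0.01060875] [ 0.2239237   0.84216978 -0.17388681  1.9412803   0.35106966  0.38391151
 -1.78638233] [-0.00108397  0.70847687 -0.70573229  0.00113153] 0.05233436368841265 [0.17127834 1.59647939 9.36472911]
```

View pics/l_s.png

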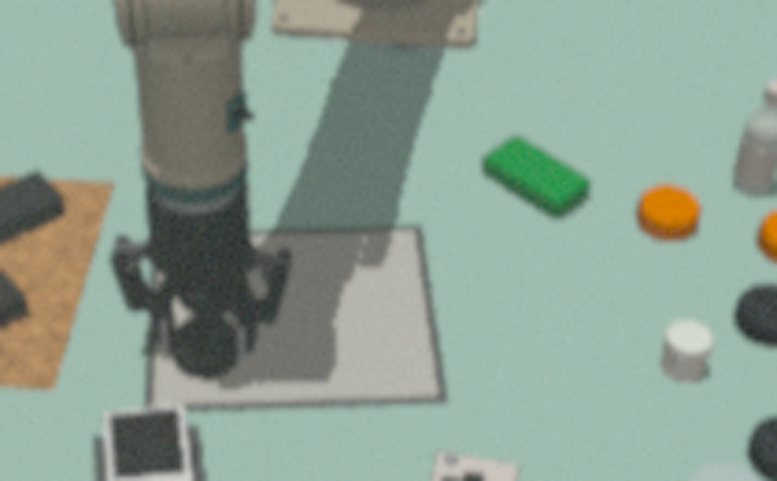

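Call:
send_rows --increments '[{"jaw": 66, "x": 0, "y": 0, "z": 0, "rx": 0, "ry": 0, "rz": 0}, {"jaw": 66, "x": 0, "y": 0, "z": 0, "rx": 0, "ry": 0, "rz": 0}, {"jaw": 66, "x": 0, "y": 0, "z": 0, "rx": 0, "ry": 0, "rz": 0}, {"jaw": 66, "x": 0, "y": 0, "z": 30, "rx": 0, "ry": 0, "rz": 0}, {"jaw": 66, "x": 0, "y": 20, "z": 70, "rx": 0, "ry": 0, "rz": 0}, {"jaw": 66, "x": -10, "y": 60, "z": 100, "rx": 0, "ry": 0, "rz": 0}, {"jaw": 66, "x": -20, "y": 105, "z": 110, "rx": 0, "ry": 0, "rz": 0}, {"jaw": 66, "x": -30, "y": 150, "z": 110, "rx": 0, "ry": 0, "rz": 0}, {"jaw": 66, "x": -40, "y": 195, "z": 110, "rx": 0, "ry": 0, "rz": 0}, {"jaw": 66, "x": -50, "y": 240, "z": 110, "rx": 0, "ry": 0, "rz": 0}, {"jaw": 68, "x": -60, "y": 285, "z": 110, "rx": 0, "ry": 0, "rz": 0}, {"jaw": 68, "x": -70, "y": 330, "z": 110, "rx": 0, "ry": 0, "rz": 0}, {"jaw": 68, "x": -80, "y": 375, "z": 110, "rx": 0, "ry": 0, "rz": 0}, {"jaw": 68, "x": -88, "y": 415, "z": 100, "rx": 0, "ry": 0, "rz": 0}, {"jaw": 68, "x": -91, "y": 438, "z": 80, "rx": 0, "ry": 0, "rz": 0}, {"jaw": 68, "x": -91, "y": 438, "z": 50, "rx": 0, "ry": 0, "rz": 0}, {"jaw": 68, "x": -91, "y": 438, "z": 50, "rx": 0, "ry": 0, "rz": 0}, {"jaw": 68, "x": -91, "y": 438, "z": 50, "rx": 0, "ry": 0, "rz": 0}]'

```text
clock: 27.65
eef_pos: [0.4519, 0.348, 0.0589]
orientation: [0.001, 0.708, -0.706, 0.0]
ft_force: [-0.1, -0.1, -0.9]
opening: 0.0682
```

Run:
```python
from h import *
s=snap("scene");t=snap("top"); o=status.get_obs(); print(o["eef_pos"],o["qpos"],o["orientation"],o["opening"],o["ft_force"])
crop(s,"m_s",180,130,420,270,3.3)
crop(t,"m_t",60,90,330,290,2.8)
for b in darkblobs(t,0.02,(215,170,300,230),75,80): print(b)
```

```text
[0.45322055 0.34869724 0.06037835] [-0.61068842  0.77127547 -0.14802887  1.87345879  0.21311038  0.51084525
 -2.4718524 ] [-5.78745479e-04  7.08024917e-01 -7.06187132e-01  3.42039414e-04] 0.06786484201850414 [-0.23885448  0.54047737  0.08529309]
(array([269.79497908, 177.22175732]), np.int32(239), array([ 0.54274965, -0.08905166]), ((541.9637451171875, -88.24956512451172), (45.838050842285156, 51.428524017333984), 0.6889307498931885))
(array([274.89937107, 212.66037736]), np.int32(159), array([ 0.43616972, -0.10468891]), ((443.1864318847656, -109.0201416015625), (111.73417663574219, 220.967529296875), 53.923988342285156))
(array([272.78656126, 198.85375494]), np.int32(253), array([ 0.47732652, -0.09827765]), ((478.46844482421875, -97.47238159179688), (51.06319046020508, 50.99591064453125), 0.6591669321060181))
```

View pics/m_s.png

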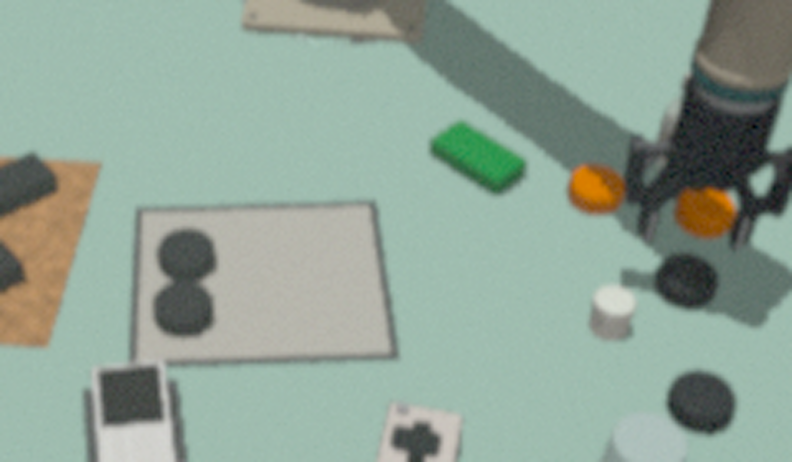

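View pics/m_t.png

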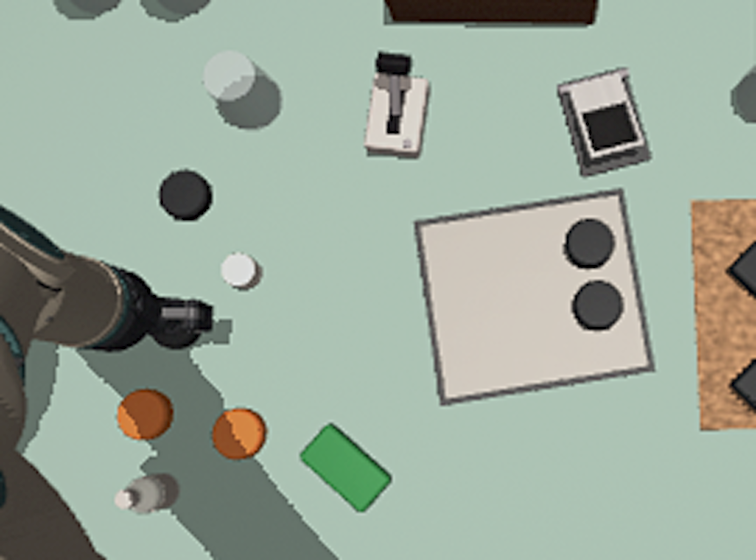

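Call:
send_rows --force 25 --increments '[{"jaw": 68, "x": 0, "y": 0, "z": -20, "rx": 0, "ry": 0, "rz": 0}, {"jaw": 68, "x": 0, "y": 0, "z": -40, "rx": 0, "ry": 0, "rz": 0}, {"jaw": 68, "x": 0, "y": 0, "z": -50, "rx": 0, "ry": 0, "rz": 0}, {"jaw": 68, "x": 0, "y": 0, "z": -50, "rx": 0, "ry": 0, "rz": 0}, {"jaw": 68, "x": 0, "y": 0, "z": -50, "rx": 0, "ry": 0, "rz": 0}, {"jaw": 60, "x": 0, "y": 0, "z": -50, "rx": 0, "ry": 0, "rz": 0}, {"jaw": 56, "x": 0, "y": 0, "z": -50, "rx": 0, "ry": 0, "rz": 0}, {"jaw": 50, "x": 0, "y": 0, "z": -50, "rx": 0, "ry": 0, "rz": 0}, {"jaw": 50, "x": 0, "y": 0, "z": -50, "rx": 0, "ry": 0, "rz": 0}, {"jaw": 50, "x": 0, "y": 0, "z": -50, "rx": 0, "ry": 0, "rz": 0}]'

```text
clock: 28.75
eef_pos: [0.453, 0.3506, 0.0107]
orientation: [-0.002, 0.709, -0.705, -0.0]
ft_force: [0.4, 0.4, 6.8]
opening: 0.0525
```

Call:
send_rows --increments '[{"jaw": 50, "x": -2, "y": -5, "z": 0, "rx": 0, "ry": 0, "rz": 0}, {"jaw": 50, "x": -4, "y": -14, "z": 0, "rx": 0, "ry": 0, "rz": 0}, {"jaw": 50, "x": -6, "y": -28, "z": 0, "rx": 0, "ry": 0, "rz": 0}, {"jaw": 50, "x": -8, "y": -42, "z": 0, "rx": 0, "ry": 0, "rz": 0}, {"jaw": 50, "x": -8, "y": -58, "z": 0, "rx": 0, "ry": 0, "rz": 0}, {"jaw": 50, "x": -8, "y": -74, "z": 0, "rx": 0, "ry": 0, "rz": 0}, {"jaw": 50, "x": -8, "y": -90, "z": 0, "rx": 0, "ry": 0, "rz": 0}, {"jaw": 50, "x": -8, "y": -106, "z": 0, "rx": 0, "ry": 0, "rz": 0}, {"jaw": 50, "x": -6, "y": -122, "z": 0, "rx": 0, "ry": 0, "rz": 0}, {"jaw": 50, "x": -3, "y": -138, "z": 0, "rx": 0, "ry": 0, "rz": 0}, {"jaw": 50, "x": 2, "y": -153, "z": 0, "rx": 0, "ry": 0, "rz": 8}, {"jaw": 50, "x": 9, "y": -168, "z": 0, "rx": 0, "ry": 0, "rz": 16}, {"jaw": 50, "x": 16, "y": -183, "z": 0, "rx": 0, "ry": 0, "rz": 24}, {"jaw": 50, "x": 23, "y": -198, "z": 0, "rx": 0, "ry": 0, "rz": 32}, {"jaw": 50, "x": 30, "y": -213, "z": 0, "rx": 0, "ry": 0, "rz": 40}, {"jaw": 50, "x": 37, "y": -228, "z": 0, "rx": 0, "ry": 0, "rz": 48}, {"jaw": 50, "x": 44, "y": -243, "z": 0, "rx": 0, "ry": 0, "rz": 56}, {"jaw": 50, "x": 51, "y": -258, "z": 0, "rx": 0, "ry": 0, "rz": 64}, {"jaw": 50, "x": 58, "y": -273, "z": 0, "rx": 0, "ry": 0, "rz": 72}, {"jaw": 50, "x": 65, "y": -286, "z": 0, "rx": 0, "ry": 0, "rz": 80}]'

```text
clock: 30.75
eef_pos: [0.5169, 0.0659, 0.0107]
orientation: [-0.002, 0.997, -0.081, 0.0]
ft_force: [-2.8, 5.6, 9.6]
opening: 0.0522
```

Run:
```python
from h import *
s=snap("scene"); o=status.get_obs(); print(o["eef_pos"],o["qpos"],o["orientation"],o["opening"],o["ft_force"])
crop(s,"n_s",180,130,420,270,3.3)
```

```text
[0.51825246 0.0629918  0.0106108 ] [ 0.15817887  0.87416764 -0.51024318  2.01546197  0.9103858   0.49080729
 -1.19458173] [-1.57456016e-03  9.96787263e-01 -8.00737707e-02  9.29443638e-04] 0.05276931591695091 [-1.81916819  3.20790943 17.50106963]
```

View pics/n_s.png

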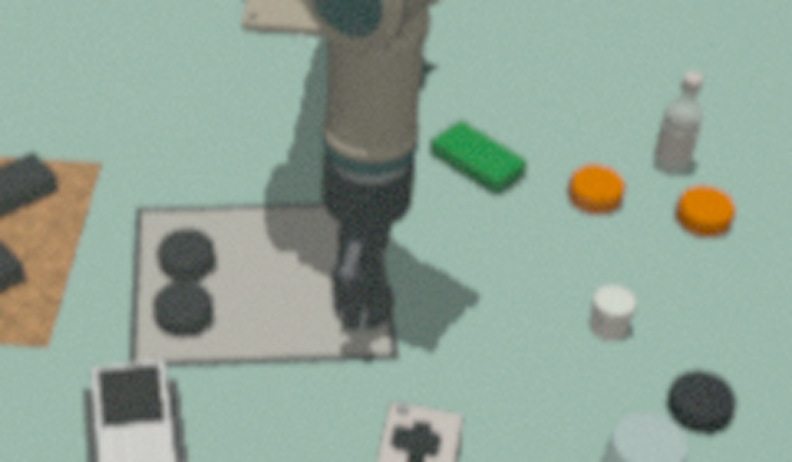

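Call:
send_rows --increments '[{"jaw": 50, "x": 5, "y": -14, "z": 0, "rx": 0, "ry": 0, "rz": 8}, {"jaw": 50, "x": 9, "y": -28, "z": 0, "rx": 0, "ry": 0, "rz": 16}, {"jaw": 50, "x": 12, "y": -43, "z": 0, "rx": 0, "ry": 0, "rz": 19}, {"jaw": 50, "x": 14, "y": -58, "z": 0, "rx": 0, "ry": 0, "rz": 19}, {"jaw": 50, "x": 15, "y": -73, "z": 0, "rx": 0, "ry": 0, "rz": 19}, {"jaw": 50, "x": 15, "y": -83, "z": 0, "rx": 0, "ry": 0, "rz": 19}, {"jaw": 50, "x": 15, "y": -86, "z": 0, "rx": 0, "ry": 0, "rz": 19}, {"jaw": 50, "x": 15, "y": -86, "z": 0, "rx": 0, "ry": 0, "rz": 19}, {"jaw": 50, "x": 15, "y": -86, "z": 0, "rx": 0, "ry": 0, "rz": 19}]'

```text
clock: 31.7
eef_pos: [0.5333, -0.0213, 0.0107]
orientation: [-0.001, 0.997, 0.081, 0.002]
ft_force: [1.1, 4.0, 10.8]
opening: 0.0527
```

Run:
```python
from h import *
s=snap("scene"); o=status.get_obs(); print(o["eef_pos"],o["qpos"],o["orientation"],o["opening"],o["ft_force"])
crop(s,"o_s",180,130,390,260,3.7)
```

```text
[ 0.53328229 -0.0213246   0.01074163] [ 0.37866989  0.90832801 -0.61174945  1.98256387  0.97993067  0.57414659
 -0.76166583] [-9.12533987e-04  9.96716048e-01  8.09535005e-02  1.67888723e-03] 0.052687932994340055 [ 1.82579034  3.30306247 10.20208466]
```

View pics/o_s.png

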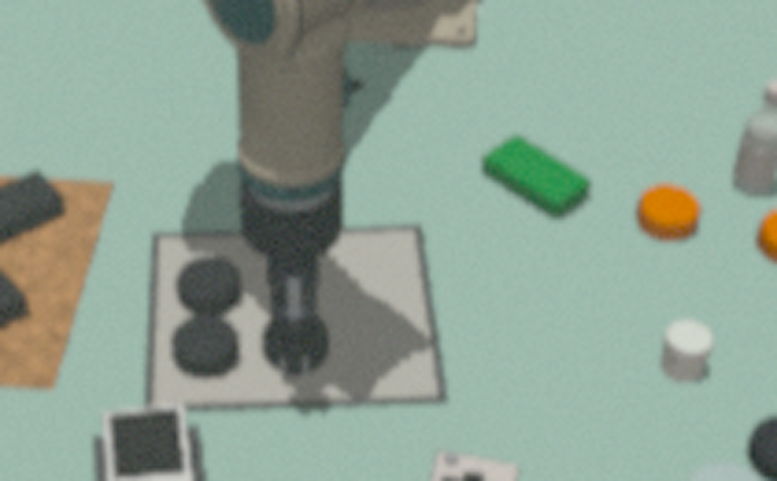

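Call:
send_rows --increments '[{"jaw": 64, "x": 0, "y": 0, "z": 0, "rx": 0, "ry": 0, "rz": 0}, {"jaw": 64, "x": 0, "y": 0, "z": 0, "rx": 0, "ry": 0, "rz": 0}, {"jaw": 64, "x": 0, "y": 0, "z": 0, "rx": 0, "ry": 0, "rz": 0}, {"jaw": 64, "x": 0, "y": 0, "z": 30, "rx": 0, "ry": 0, "rz": 0}, {"jaw": 64, "x": 0, "y": 20, "z": 70, "rx": 0, "ry": 0, "rz": 0}, {"jaw": 64, "x": 0, "y": 60, "z": 110, "rx": 0, "ry": 0, "rz": 0}, {"jaw": 64, "x": 0, "y": 105, "z": 130, "rx": 0, "ry": 0, "rz": 0}, {"jaw": 64, "x": 5, "y": 150, "z": 130, "rx": 0, "ry": 0, "rz": 0}, {"jaw": 64, "x": 15, "y": 195, "z": 130, "rx": 0, "ry": 0, "rz": 0}, {"jaw": 64, "x": 30, "y": 240, "z": 130, "rx": 0, "ry": 0, "rz": 0}, {"jaw": 66, "x": 45, "y": 285, "z": 130, "rx": 0, "ry": 0, "rz": 0}, {"jaw": 66, "x": 55, "y": 330, "z": 120, "rx": 0, "ry": 0, "rz": 0}, {"jaw": 66, "x": 60, "y": 360, "z": 100, "rx": 0, "ry": 0, "rz": 0}, {"jaw": 66, "x": 60, "y": 369, "z": 70, "rx": 0, "ry": 0, "rz": 0}, {"jaw": 66, "x": 60, "y": 369, "z": 50, "rx": 0, "ry": 0, "rz": 0}, {"jaw": 66, "x": 60, "y": 369, "z": 50, "rx": 0, "ry": 0, "rz": 0}, {"jaw": 66, "x": 60, "y": 369, "z": 50, "rx": 0, "ry": 0, "rz": 0}]'

```text
clock: 33.45
eef_pos: [0.5926, 0.3444, 0.0591]
orientation: [0.001, 0.997, 0.08, -0.0]
ft_force: [-0.6, -0.9, 0.2]
opening: 0.0656
```

Run:
```python
from h import *
s=snap("scene");t=snap("top"); o=status.get_obs(); print(o["eef_pos"],o["qpos"],o["orientation"],o["opening"],o["ft_force"])
crop(s,"p_s",180,130,420,270,3.3)
crop(t,"p_t",60,90,330,290,2.8)
for b in darkblobs(t,0.02,(215,170,300,230),75,80): print(b)
```

```text
[0.59342891 0.34540226 0.06075281] [-0.19435399  0.98923967 -0.70804823  1.52129469  0.75457395  0.91751673
 -0.99245605] [-2.16520003e-04  9.96821242e-01  7.96651048e-02  9.14197793e-04] 0.06611858738479506 [-0.91754043  0.41676804  0.08354367]
(array([269.85531915, 177.1787234 ]), np.int32(235), array([ 0.54288339, -0.08923314]), ((541.9632568359375, -88.24957275390625), (45.836971282958984, 51.428524017333984), 0.6889307498931885))
(array([274.57894737, 213.28947368]), np.int32(152), array([ 0.43429112, -0.10374036]), ((443.1864318847656, -109.0201416015625), (111.73417663574219, 220.967529296875), 53.923988342285156))
(array([246.99190283, 181.21052632]), np.int32(247), array([ 0.52974836, -0.02046112]), ((528.957275390625, -20.486955642700195), (51.746925354003906, 48.20716094970703), 0.7033601403236389))
(array([272.81349206, 198.82936508]), np.int32(252), array([ 0.4774007 , -0.09835797]), ((477.0089416503906, -98.92323303222656), (50.66807174682617, 51.113895416259766), 45.43901443481445))
```

View pics/p_s.png

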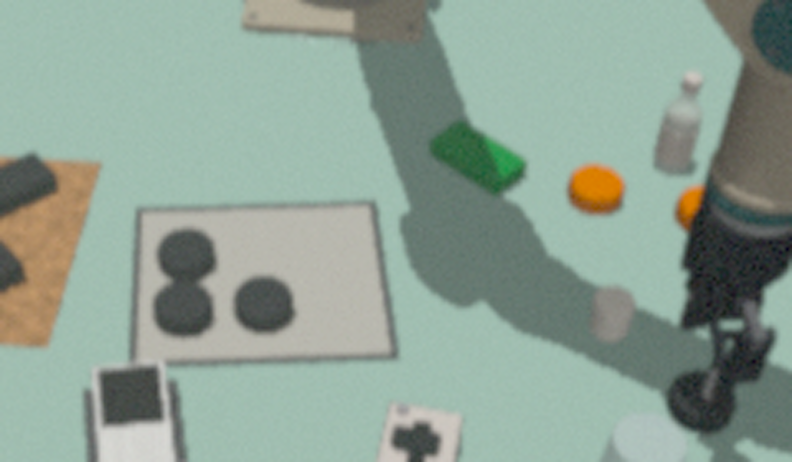

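View pics/p_t.png

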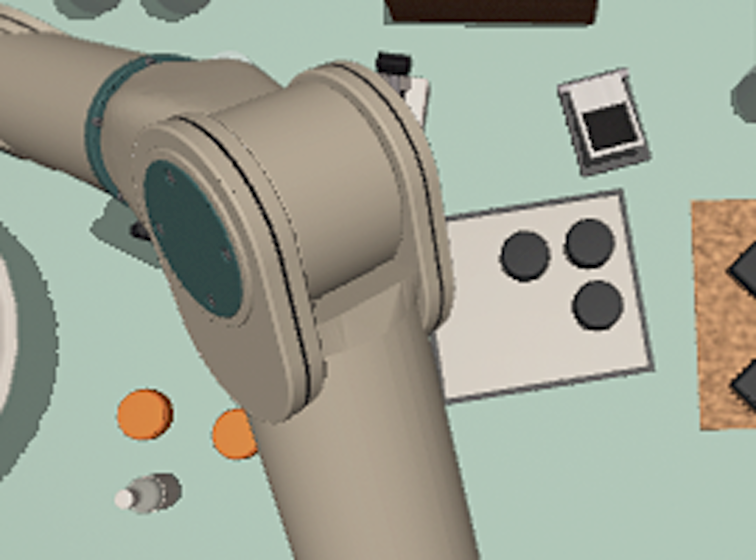

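Call:
send_rows --force 25 --increments '[{"jaw": 66, "x": 0, "y": 0, "z": -15, "rx": 0, "ry": 0, "rz": 0}, {"jaw": 66, "x": 0, "y": 0, "z": -32, "rx": 0, "ry": 0, "rz": 0}, {"jaw": 66, "x": 0, "y": 0, "z": -48, "rx": 0, "ry": 0, "rz": 0}, {"jaw": 66, "x": 0, "y": 0, "z": -50, "rx": 0, "ry": 0, "rz": 0}, {"jaw": 66, "x": 0, "y": 0, "z": -50, "rx": 0, "ry": 0, "rz": 0}, {"jaw": 66, "x": 0, "y": 0, "z": -50, "rx": 0, "ry": 0, "rz": 0}]'

```text
clock: 34.15
eef_pos: [0.5922, 0.3467, 0.0095]
orientation: [-0.0, 0.997, 0.081, 0.0]
ft_force: [0.7, 1.0, -0.1]
opening: 0.0661
```

Call:
send_rows --increments '[{"jaw": 60, "x": 0, "y": 0, "z": 0, "rx": 0, "ry": 0, "rz": 0}, {"jaw": 56, "x": 0, "y": 0, "z": 0, "rx": 0, "ry": 0, "rz": 0}, {"jaw": 50, "x": 0, "y": 0, "z": 0, "rx": 0, "ry": 0, "rz": 0}, {"jaw": 50, "x": 0, "y": 0, "z": 0, "rx": 0, "ry": 0, "rz": 0}, {"jaw": 50, "x": 0, "y": 0, "z": 0, "rx": 0, "ry": 0, "rz": 0}]'

```text
clock: 34.65
eef_pos: [0.5931, 0.3469, 0.0106]
orientation: [-0.001, 0.997, 0.08, 0.001]
ft_force: [1.2, -0.6, 5.1]
opening: 0.0527
```

Call:
send_rows --increments '[{"jaw": 50, "x": 0, "y": -5, "z": 0, "rx": 0, "ry": 0, "rz": 0}, {"jaw": 50, "x": 0, "y": -14, "z": 0, "rx": 0, "ry": 0, "rz": 0}, {"jaw": 50, "x": 0, "y": -28, "z": 0, "rx": 0, "ry": 0, "rz": 0}, {"jaw": 50, "x": 0, "y": -43, "z": 0, "rx": 0, "ry": 0, "rz": 0}, {"jaw": 50, "x": 0, "y": -58, "z": 0, "rx": 0, "ry": 0, "rz": 0}, {"jaw": 50, "x": -1, "y": -73, "z": 0, "rx": 0, "ry": 0, "rz": 0}, {"jaw": 50, "x": -3, "y": -88, "z": 0, "rx": 0, "ry": 0, "rz": 0}, {"jaw": 50, "x": -6, "y": -103, "z": 0, "rx": 0, "ry": 0, "rz": 0}, {"jaw": 50, "x": -11, "y": -118, "z": 0, "rx": 0, "ry": 0, "rz": 0}, {"jaw": 50, "x": -17, "y": -133, "z": 0, "rx": 0, "ry": 0, "rz": 0}, {"jaw": 50, "x": -23, "y": -148, "z": 0, "rx": 0, "ry": 0, "rz": 0}, {"jaw": 50, "x": -29, "y": -163, "z": 0, "rx": 0, "ry": 0, "rz": 0}, {"jaw": 50, "x": -35, "y": -178, "z": 0, "rx": 0, "ry": 0, "rz": 0}, {"jaw": 50, "x": -41, "y": -193, "z": 0, "rx": 0, "ry": 0, "rz": 0}, {"jaw": 50, "x": -47, "y": -208, "z": 0, "rx": 0, "ry": 0, "rz": 0}, {"jaw": 50, "x": -53, "y": -223, "z": 0, "rx": 0, "ry": 0, "rz": 0}, {"jaw": 50, "x": -58, "y": -238, "z": 0, "rx": 0, "ry": 0, "rz": 0}, {"jaw": 50, "x": -62, "y": -253, "z": 0, "rx": 0, "ry": 0, "rz": 0}, {"jaw": 50, "x": -65, "y": -268, "z": 0, "rx": 0, "ry": 0, "rz": 0}, {"jaw": 50, "x": -67, "y": -280, "z": 0, "rx": 0, "ry": 0, "rz": 0}]'

```text
clock: 36.65
eef_pos: [0.5259, 0.0679, 0.0104]
orientation: [-0.002, 0.997, 0.081, 0.002]
ft_force: [0.9, 5.8, 7.6]
opening: 0.0529
```

Call:
send_rows --increments '[{"jaw": 50, "x": -2, "y": -12, "z": 0, "rx": 0, "ry": 0, "rz": 0}, {"jaw": 50, "x": -3, "y": -22, "z": 0, "rx": 0, "ry": 0, "rz": 0}, {"jaw": 50, "x": -3, "y": -24, "z": 0, "rx": 0, "ry": 0, "rz": 0}, {"jaw": 50, "x": -3, "y": -24, "z": 0, "rx": 0, "ry": 0, "rz": 0}]'

```text
clock: 37.05
eef_pos: [0.5228, 0.0436, 0.0104]
orientation: [-0.002, 0.997, 0.081, 0.001]
ft_force: [-1.4, 4.3, 11.5]
opening: 0.0526
```

Run:
```python
from h import *
s=snap("scene"); o=status.get_obs(); print(o["eef_pos"],o["qpos"],o["orientation"],o["opening"],o["ft_force"])
crop(s,"q_s",180,130,420,270,3.3)
```

```text
[0.522786   0.04364336 0.01044874] [ 0.24424232  0.89696026 -0.5898538   2.00724028  0.98183092  0.54670668
 -0.8955519 ] [-0.00141106  0.99673402  0.08073237  0.00125776] 0.052553928194718644 [ 0.25736561  2.83170879 10.79641027]
```

View pics/q_s.png

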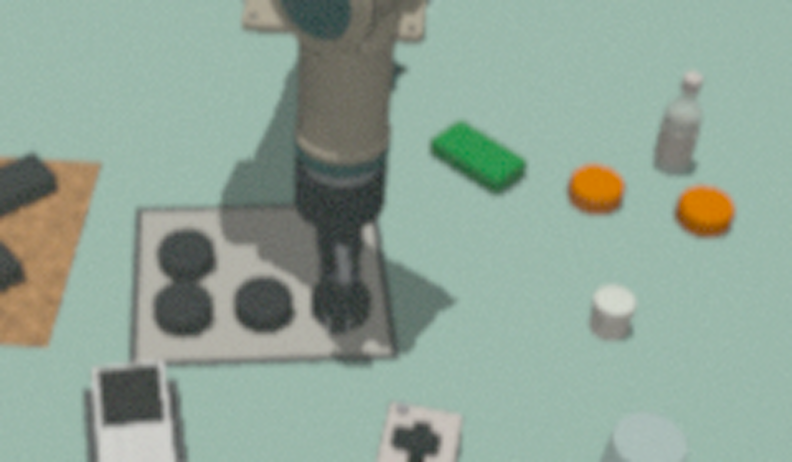

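Call:
send_rows --increments '[{"jaw": 64, "x": 0, "y": 0, "z": 0, "rx": 0, "ry": 0, "rz": 0}, {"jaw": 64, "x": 0, "y": 0, "z": 0, "rx": 0, "ry": 0, "rz": 0}, {"jaw": 64, "x": 0, "y": 0, "z": 0, "rx": 0, "ry": 0, "rz": 0}, {"jaw": 64, "x": 0, "y": 0, "z": 30, "rx": 0, "ry": 0, "rz": 0}, {"jaw": 64, "x": 0, "y": 0, "z": 70, "rx": 0, "ry": 0, "rz": -4}, {"jaw": 30, "x": 0, "y": 20, "z": 120, "rx": 0, "ry": 0, "rz": -9}, {"jaw": 0, "x": 10, "y": 50, "z": 165, "rx": 0, "ry": 0, "rz": -9}, {"jaw": 0, "x": 30, "y": 95, "z": 195, "rx": 0, "ry": 0, "rz": -9}, {"jaw": 0, "x": 50, "y": 140, "z": 195, "rx": 0, "ry": 0, "rz": -9}, {"jaw": 0, "x": 70, "y": 180, "z": 195, "rx": 0, "ry": 0, "rz": -9}, {"jaw": 0, "x": 70, "y": 220, "z": 195, "rx": 0, "ry": 0, "rz": -9}, {"jaw": 0, "x": 70, "y": 220, "z": 195, "rx": 0, "ry": 0, "rz": -9}, {"jaw": 0, "x": 70, "y": 220, "z": 195, "rx": 0, "ry": 0, "rz": -9}]'

```text
clock: 38.4
eef_pos: [0.591, 0.2635, 0.2035]
orientation: [0.0, 1.0, 0.004, -0.001]
ft_force: [0.6, -0.4, -0.7]
opening: 0.0003
```

Run:
```python
from h import *
np.set_printoptions(precision=4,suppress=True)
s=snap("scene");t=snap("top"); o=status.get_obs(); print(o["eef_pos"],o["qpos"],o["orientation"],o["opening"],o["ft_force"])
crop(s,"r_s",140,130,420,300,2.8)
crop(t,"r_t",90,90,390,290,2.6)
for b in darkblobs(t,0.02,(218,155,380,235),75,80): print(b[0],b[1],b[2],b[3])
```

```text
[0.5921 0.2604 0.2035] [-0.0257  0.7729 -0.7817  1.5481  0.5954  1.0737 -0.9542] [ 0.0012  1.      0.0015 -0.0006] 9.910471090483578e-05 [ 0.3171 -0.2225 -0.9092]
[273.3922 191.    ] 153 [ 0.501 -0.1  ] ((500.1771240234375, -94.033935546875), (256.1771240234375, 42.98992156982422), 22.333810806274414)
[283.8462 185.4231] 104 [ 0.5183 -0.1314] ((508.5005187988281, -132.23219299316406), (200.9498748779297, 45.22687530517578), 19.552082061767578)
[334.8175 181.1687] 504 [ 0.5331 -0.2853] ((533.1546630859375, -285.2262878417969), (50.536678314208984, 94.37013244628906), 45.129817962646484)
[336.1968 221.837 ] 503 [ 0.411  -0.2867] ((409.1268005371094, -284.7314758300781), (49.6474723815918, 93.82452392578125), 44.62847900390625)
```

View pics/r_s.png

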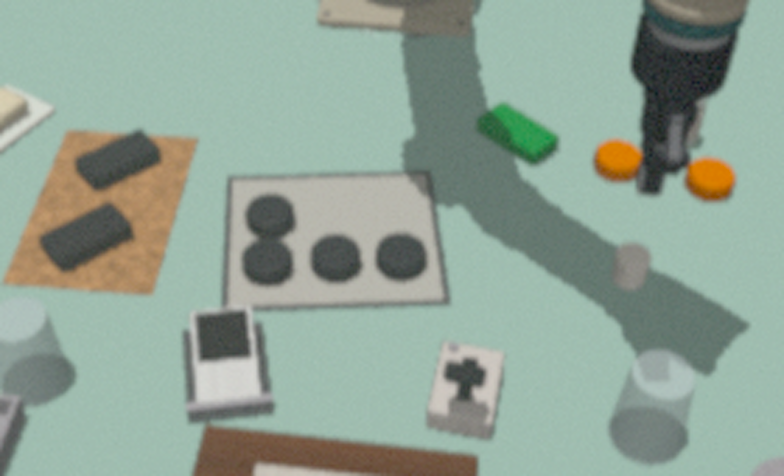

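View pics/r_t.png

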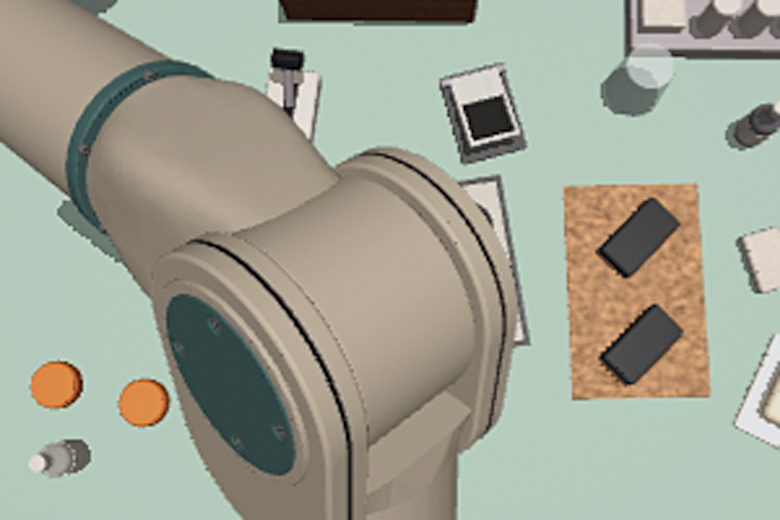

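Call:
send_rows --increments '[{"jaw": 0, "x": 35, "y": -25, "z": 0, "rx": 0, "ry": 0, "rz": 0}, {"jaw": 0, "x": 75, "y": -50, "z": 0, "rx": 0, "ry": 0, "rz": 0}, {"jaw": 0, "x": 110, "y": -80, "z": 0, "rx": 0, "ry": 0, "rz": 0}, {"jaw": 0, "x": 145, "y": -115, "z": 0, "rx": 0, "ry": 0, "rz": 0}, {"jaw": 0, "x": 175, "y": -140, "z": 0, "rx": 0, "ry": 0, "rz": 0}, {"jaw": 0, "x": 183, "y": -145, "z": 0, "rx": 0, "ry": 0, "rz": 0}, {"jaw": 0, "x": 183, "y": -145, "z": 0, "rx": 0, "ry": 0, "rz": 0}, {"jaw": 0, "x": 183, "y": -145, "z": -40, "rx": 0, "ry": 0, "rz": 0}, {"jaw": 0, "x": 183, "y": -145, "z": -80, "rx": 0, "ry": 0, "rz": 0}, {"jaw": 0, "x": 183, "y": -145, "z": -80, "rx": 0, "ry": 0, "rz": 0}, {"jaw": 0, "x": 183, "y": -145, "z": -80, "rx": 0, "ry": 0, "rz": 0}]'

```text
clock: 39.6
eef_pos: [0.7741, 0.1183, 0.1246]
orientation: [-0.0, 1.0, 0.003, -0.001]
ft_force: [-0.1, -0.1, 0.4]
opening: -0.0001
```

Run:
```python
from h import *
np.set_printoptions(precision=4,suppress=True)
s=snap("scene");t=snap("top"); o=status.get_obs(); print(o["eef_pos"],o["qpos"],o["orientation"],o["opening"],o["ft_force"])
p=o["eef_pos"]; print(proj(s,[p-[0,0,.008]]))
crop(s,"u_s",250,200,370,290,6)
crop(t,"u_t",150,70,290,170,5)
```

```text
[0.7761 0.1186 0.1274] [ 0.1185  1.0381 -0.7332  1.1412  0.67    1.1876 -0.5914] [-0.0009  1.      0.0023  0.0017] 7.708171455663945e-05 [0.473  0.3816 0.5551]
[[305.1501 271.8596]]
```

View pics/u_s.png

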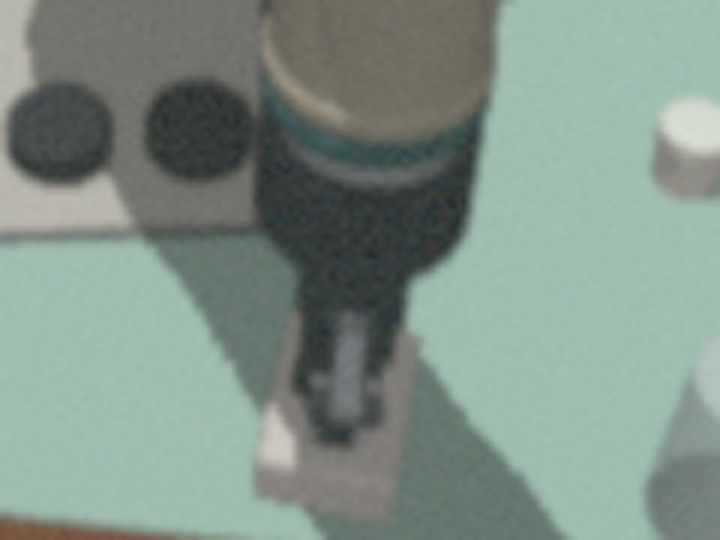

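View pics/u_t.png

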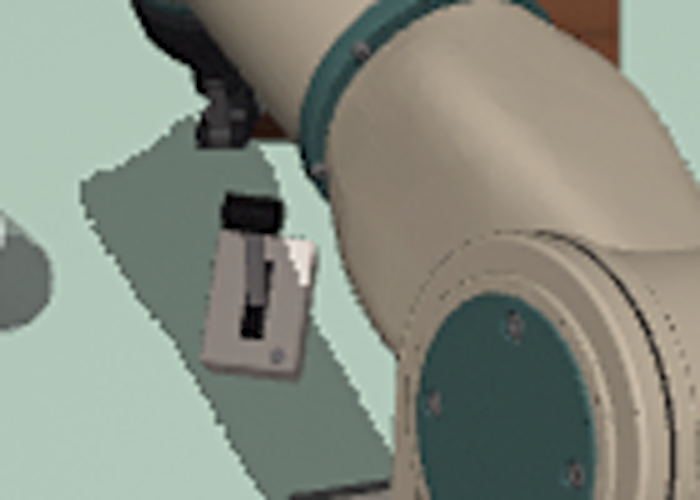

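Run:
```python
from h import *
np.set_printoptions(precision=4,suppress=True)
s=snap("scene");t=snap("top"); o=status.get_obs(); print(o["eef_pos"])
print("block",unproj(t,(np.array([(222,195),(284,200),(280,232),(222,228)])/5+[150,70]),.09))
print("tip proj top", (proj(t,[o["eef_pos"]-[0,0,.008]])-[150,70])*5)
print("box",unproj(t,(np.array([(285,138)])/5+[150,70]),0))
```

```text
[0.7764 0.1182 0.1274]
block [[0.7287 0.1338]
 [0.7261 0.0979]
 [0.7069 0.0996]
 [0.7088 0.1331]]
tip proj top [[244.5532  96.4928]]
box [[0.7997 0.1103]]
```

Run:
```python
from h import *
t=snap("top"); o=status.get_obs()
crop(t,"v_t",175,70,225,120,14)
print((proj(t,[o["eef_pos"]-[0,0,.008],o["eef_pos"]-[.015,0,.008],o["eef_pos"]-[.015,0,-.05]])-[175,70])*14)
```

```text
[[336.07510404 271.6563572 ]
 [333.58969558 342.18703899]
 [290.16581695 223.21241387]]
```

View pics/v_t.png

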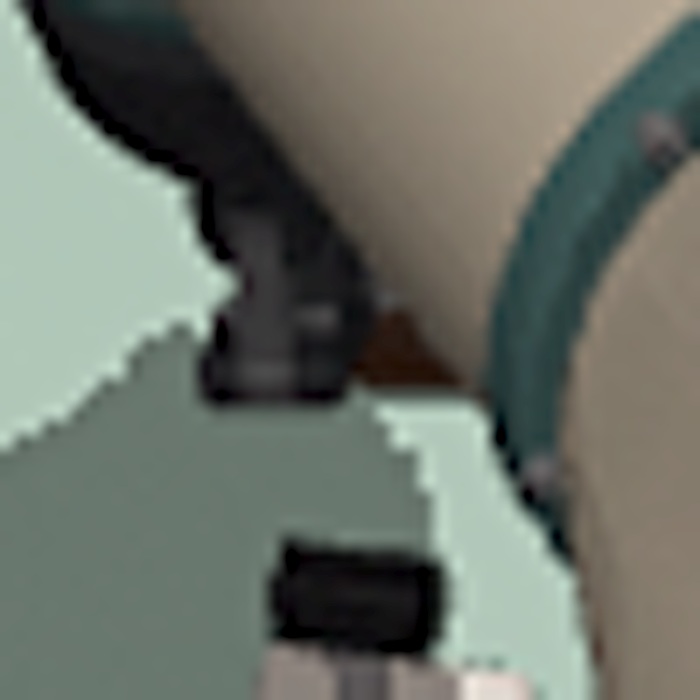

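Call:
send_rows --increments '[{"jaw": 0, "x": 0, "y": 0, "z": 0, "rx": 0, "ry": 0, "rz": -8}, {"jaw": 0, "x": 0, "y": 0, "z": 0, "rx": 0, "ry": 0, "rz": -16}, {"jaw": 0, "x": 0, "y": 0, "z": 0, "rx": 0, "ry": 0, "rz": -24}, {"jaw": 0, "x": 0, "y": 0, "z": 0, "rx": 0, "ry": 0, "rz": -32}, {"jaw": 0, "x": 0, "y": 0, "z": 0, "rx": 0, "ry": 0, "rz": -40}, {"jaw": 0, "x": 0, "y": 0, "z": 0, "rx": 0, "ry": 0, "rz": -48}, {"jaw": 0, "x": 0, "y": 0, "z": 0, "rx": 0, "ry": 0, "rz": -56}, {"jaw": 0, "x": 0, "y": 0, "z": 0, "rx": 0, "ry": 0, "rz": -64}, {"jaw": 0, "x": 0, "y": 0, "z": 0, "rx": 0, "ry": 0, "rz": -72}, {"jaw": 0, "x": 0, "y": 0, "z": 0, "rx": 0, "ry": 0, "rz": -80}, {"jaw": 0, "x": -3, "y": -2, "z": 0, "rx": 0, "ry": 0, "rz": -88}, {"jaw": 0, "x": -3, "y": -2, "z": 0, "rx": 0, "ry": 0, "rz": -95}, {"jaw": 0, "x": -3, "y": -2, "z": -20, "rx": 0, "ry": 0, "rz": -95}, {"jaw": 0, "x": -3, "y": -2, "z": -42, "rx": 0, "ry": 0, "rz": -95}, {"jaw": 0, "x": -3, "y": -2, "z": -42, "rx": 0, "ry": 0, "rz": -95}, {"jaw": 0, "x": -3, "y": -2, "z": -42, "rx": 0, "ry": 0, "rz": -95}]'

```text
clock: 41.45
eef_pos: [0.7725, 0.1157, 0.0832]
orientation: [0.0, -0.677, 0.736, 0.0]
ft_force: [0.8, -0.6, 1.4]
opening: 0.0003
```

Run:
```python
from h import *
np.set_printoptions(precision=4,suppress=True)
s=snap("scene");t=snap("top"); o=status.get_obs(); print(o["eef_pos"],o["qpos"],o["orientation"],o["opening"],o["ft_force"])
p=o["eef_pos"]; print((proj(s,[p-[0,0,.008]])-[250,200])*6)
crop(s,"w_s",250,200,370,290,6)
crop(t,"w_t",165,70,245,130,9)
```

```text
[0.7734 0.1157 0.0843] [-0.0232  1.0084 -0.3592  1.1836  0.3592  1.0069 -2.0721] [ 0.0014 -0.677   0.7359 -0.0006] -0.00019655288256601933 [0.7356 0.0769 0.3875]
[[316.0242 491.5206]]
```

View pics/w_s.png

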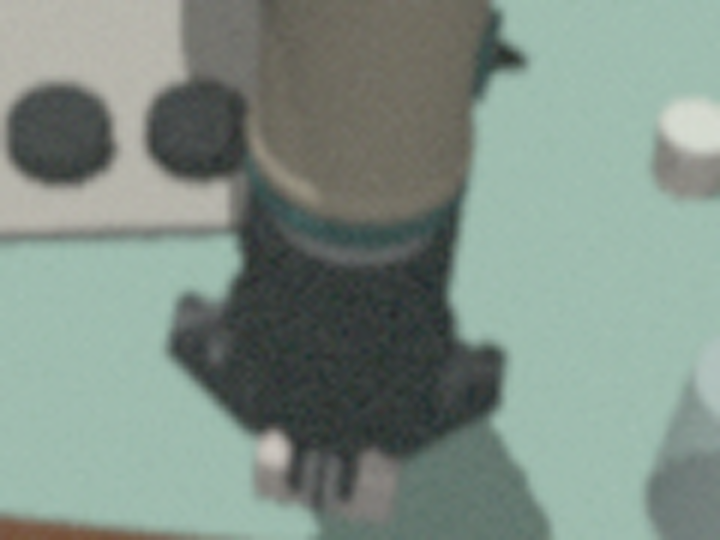

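View pics/w_t.png

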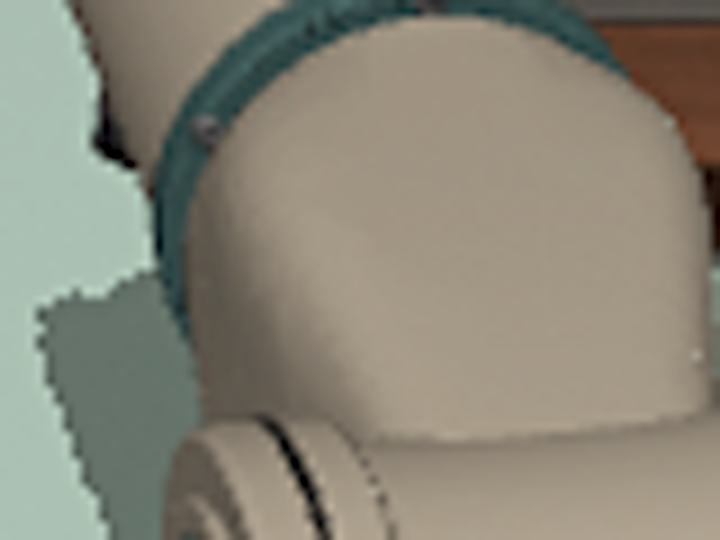

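Call:
send_rows --increments '[{"jaw": 0, "x": -15, "y": 0, "z": 0, "rx": 0, "ry": 0, "rz": 0}, {"jaw": 0, "x": -27, "y": 0, "z": 0, "rx": 0, "ry": 0, "rz": 0}, {"jaw": 0, "x": -39, "y": 1, "z": 0, "rx": 0, "ry": 0, "rz": 0}, {"jaw": 0, "x": -51, "y": 2, "z": 0, "rx": 0, "ry": 0, "rz": 0}, {"jaw": 0, "x": -63, "y": 3, "z": 0, "rx": 0, "ry": 0, "rz": 0}, {"jaw": 0, "x": -75, "y": 4, "z": 0, "rx": 0, "ry": 0, "rz": 0}, {"jaw": 0, "x": -84, "y": 4, "z": 0, "rx": 0, "ry": 0, "rz": 0}, {"jaw": 0, "x": -86, "y": 4, "z": 0, "rx": 0, "ry": 0, "rz": 0}, {"jaw": 0, "x": -86, "y": 4, "z": 0, "rx": 0, "ry": 0, "rz": 0}, {"jaw": 0, "x": -70, "y": 4, "z": 35, "rx": 0, "ry": 0, "rz": 0}, {"jaw": 0, "x": -50, "y": 4, "z": 75, "rx": 0, "ry": 0, "rz": 0}, {"jaw": 0, "x": -50, "y": -30, "z": 105, "rx": 0, "ry": 0, "rz": 0}, {"jaw": 0, "x": -60, "y": -75, "z": 115, "rx": 0, "ry": 0, "rz": 0}, {"jaw": 0, "x": -70, "y": -120, "z": 115, "rx": 0, "ry": 0, "rz": 0}, {"jaw": 0, "x": -85, "y": -165, "z": 115, "rx": 0, "ry": 0, "rz": 0}, {"jaw": 0, "x": -100, "y": -210, "z": 115, "rx": 0, "ry": 0, "rz": 0}, {"jaw": 0, "x": -104, "y": -226, "z": 115, "rx": 0, "ry": 0, "rz": 0}, {"jaw": 0, "x": -104, "y": -226, "z": 115, "rx": 0, "ry": 0, "rz": 0}]'

```text
clock: 43.35
eef_pos: [0.6679, -0.1162, 0.1974]
orientation: [-0.001, -0.675, 0.738, -0.001]
ft_force: [0.3, -0.4, 0.2]
opening: -0.0
```

Run:
```python
from h import *
np.set_printoptions(precision=4,suppress=True)
s=snap("scene");t=snap("top"); o=status.get_obs(); print(o["eef_pos"],o["qpos"],o["orientation"],o["opening"],o["ft_force"])
crop(s,"x_s",140,130,420,300,2.8)
crop(t,"x_t",90,90,390,290,2.6)
```

```text
[ 0.669  -0.1096  0.1975] [ 0.3501  0.7398 -0.4128  1.4666  0.3247  1.0021 -1.7957] [ 0.001  -0.6772  0.7358  0.0002] -6.632575699384871e-05 [0.2955 0.1545 0.7329]
```

View pics/x_s.png

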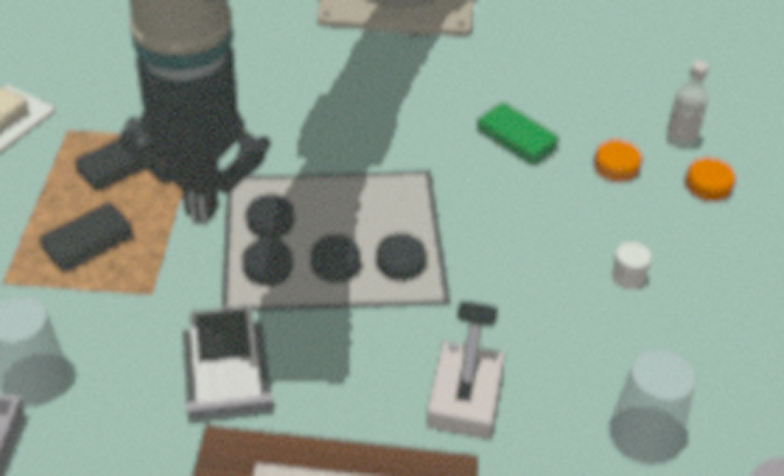

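View pics/x_t.png

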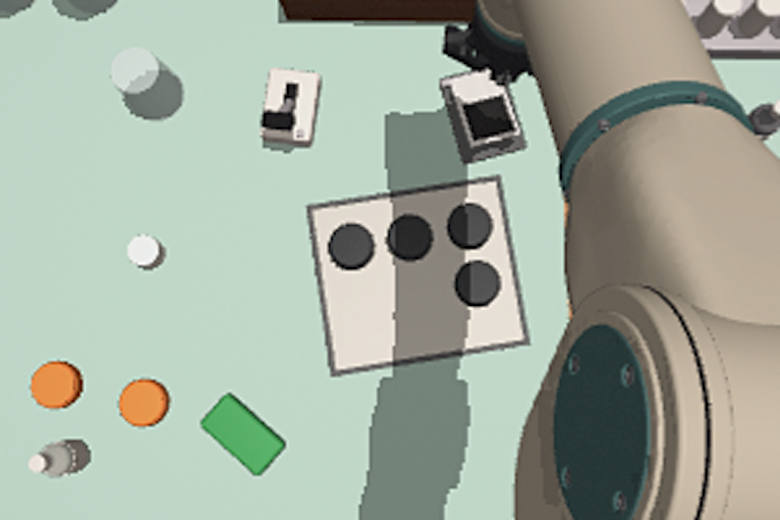

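Call:
send_rows --increments '[{"jaw": 0, "x": -9, "y": -4, "z": -40, "rx": 0, "ry": 0, "rz": 0}, {"jaw": 0, "x": -9, "y": -4, "z": -80, "rx": 0, "ry": 0, "rz": 0}, {"jaw": 0, "x": -9, "y": -4, "z": -115, "rx": 0, "ry": 0, "rz": 0}, {"jaw": 0, "x": -9, "y": -4, "z": -135, "rx": 0, "ry": 0, "rz": 0}, {"jaw": 0, "x": -9, "y": -4, "z": -145, "rx": 0, "ry": 0, "rz": 0}, {"jaw": 0, "x": -9, "y": -4, "z": -152, "rx": 0, "ry": 0, "rz": 0}, {"jaw": 0, "x": -9, "y": -4, "z": -158, "rx": 0, "ry": 0, "rz": 0}, {"jaw": 0, "x": -9, "y": -4, "z": -162, "rx": 0, "ry": 0, "rz": 0}, {"jaw": 0, "x": -9, "y": -4, "z": -163, "rx": 0, "ry": 0, "rz": 0}, {"jaw": 0, "x": -9, "y": -4, "z": -163, "rx": 0, "ry": 0, "rz": 0}]'

```text
clock: 44.45
eef_pos: [0.6598, -0.1135, 0.0355]
orientation: [0.001, -0.677, 0.736, -0.0]
ft_force: [-2.4, 2.5, 5.9]
opening: 0.0
```

Call:
send_rows --increments '[{"jaw": 0, "x": 0, "y": 0, "z": -1, "rx": 0, "ry": 0, "rz": 0}, {"jaw": 0, "x": 0, "y": 0, "z": -2, "rx": 0, "ry": 0, "rz": 0}, {"jaw": 0, "x": 0, "y": 0, "z": -3, "rx": 0, "ry": 0, "rz": 0}, {"jaw": 0, "x": 0, "y": 0, "z": -4, "rx": 0, "ry": 0, "rz": 0}, {"jaw": 0, "x": 0, "y": 0, "z": -4, "rx": 0, "ry": 0, "rz": 0}]'

```text
clock: 44.95
eef_pos: [0.6594, -0.1138, 0.0318]
orientation: [0.0, -0.677, 0.736, 0.0]
ft_force: [-3.1, 2.3, 7.1]
opening: 0.0001
```

Call:
send_rows --increments '[{"jaw": 0, "x": 0, "y": 0, "z": -1, "rx": 0, "ry": 0, "rz": 0}, {"jaw": 0, "x": 0, "y": 0, "z": -2, "rx": 0, "ry": 0, "rz": 0}, {"jaw": 0, "x": 0, "y": 0, "z": -2, "rx": 0, "ry": 0, "rz": 0}]'

```text
clock: 45.25
eef_pos: [0.6594, -0.1138, 0.0313]
orientation: [0.0, -0.677, 0.736, -0.0]
ft_force: [-7.0, 3.4, 15.3]
opening: 0.0
```

Call:
send_rows --increments '[{"jaw": 0, "x": 0, "y": 0, "z": -2, "rx": 0, "ry": 0, "rz": 0}, {"jaw": 0, "x": 0, "y": 0, "z": -2, "rx": 0, "ry": 0, "rz": 0}, {"jaw": 0, "x": 0, "y": 0, "z": -2, "rx": 0, "ry": 0, "rz": 0}, {"jaw": 0, "x": 0, "y": 0, "z": -2, "rx": 0, "ry": 0, "rz": 0}]'

```text
clock: 45.65
eef_pos: [0.6594, -0.1138, 0.0308]
orientation: [0.0, -0.677, 0.736, -0.0]
ft_force: [-9.8, 2.3, 26.8]
opening: 0.0
```

Firmly on the stop (force up 11 N with no more travel). Let it up.

Call:
send_rows --increments '[{"jaw": 0, "x": 0, "y": 0, "z": 8, "rx": 0, "ry": 0, "rz": 0}, {"jaw": 0, "x": 0, "y": 0, "z": 20, "rx": 0, "ry": 0, "rz": 0}, {"jaw": 0, "x": 0, "y": 0, "z": 45, "rx": 0, "ry": 0, "rz": 0}, {"jaw": 0, "x": 0, "y": 0, "z": 85, "rx": 0, "ry": 0, "rz": 0}, {"jaw": 0, "x": -10, "y": 0, "z": 130, "rx": 0, "ry": 0, "rz": 0}, {"jaw": 0, "x": -40, "y": -20, "z": 170, "rx": 0, "ry": 0, "rz": 0}, {"jaw": 0, "x": -80, "y": -50, "z": 190, "rx": 0, "ry": 0, "rz": 0}, {"jaw": 0, "x": -120, "y": -90, "z": 200, "rx": 0, "ry": 0, "rz": 0}, {"jaw": 0, "x": -160, "y": -130, "z": 200, "rx": 0, "ry": 0, "rz": 0}, {"jaw": 0, "x": -200, "y": -175, "z": 200, "rx": 0, "ry": 0, "rz": 0}, {"jaw": 0, "x": -240, "y": -220, "z": 200, "rx": 0, "ry": 0, "rz": 0}, {"jaw": 0, "x": -280, "y": -265, "z": 200, "rx": 0, "ry": 0, "rz": 0}, {"jaw": 0, "x": -320, "y": -310, "z": 200, "rx": 0, "ry": 0, "rz": 0}, {"jaw": 0, "x": -360, "y": -355, "z": 200, "rx": 0, "ry": 0, "rz": 0}, {"jaw": 0, "x": -400, "y": -400, "z": 200, "rx": 0, "ry": 0, "rz": 0}, {"jaw": 0, "x": -400, "y": -400, "z": 200, "rx": 0, "ry": 0, "rz": 0}, {"jaw": 0, "x": -400, "y": -400, "z": 200, "rx": 0, "ry": 0, "rz": 0}]'

```text
clock: 47.35
eef_pos: [0.2547, -0.5185, 0.2267]
orientation: [-0.002, -0.675, 0.738, -0.0]
ft_force: [1.0, 0.3, -0.1]
opening: 0.0003
```

Run:
```python
from h import *
np.set_printoptions(precision=4,suppress=True)
s=snap("scene");t=snap("top"); o=status.get_obs(); print(o["clock"],o["eef_pos"],o["ft_force"])
crop(s,"y_s",90,130,420,300,2.4)
crop(t,"y_t",90,90,410,290,2.45)
C=np.array([.4893,-.029]); a=np.radians(9.4); R=np.array([[np.cos(a),np.sin(a)],[-np.sin(a),np.cos(a)]])
pl=t["pixels"]
for b in darkblobs(t,0.02,(226,172,284,222),75,80): print(b[0],b[1],b[2],"local mm",1000*R@(b[2]-C))
for b in darkblobs(t,0.02,(305,160,365,245),70,80): print(b[0],b[1],b[2],b[3])
```

```text
47.45 [ 0.253  -0.5198  0.2263] [-0.1347  0.4852 -0.5066]
[246.8906 181.2891] 256 [ 0.5295 -0.0202] local mm [41.1096  2.155 ]
[269.65   178.0727] 220 [ 0.5401 -0.0886] local mm [ 40.4234 -67.1291]
[228.9018 184.4554] 112 [0.5192 0.0337] local mm [39.7749 57.0117]
[272.7198 198.8872] 257 [ 0.4772 -0.0981] local mm [-23.1963 -66.1785]
[334.83   181.1107] 506 [ 0.5333 -0.2853] ((533.1546630859375, -285.2262878417969), (50.536678314208984, 94.37013244628906), 45.129817962646484)
[335.9242 222.4072] 528 [ 0.4093 -0.2858] ((409.12713623046875, -284.7313232421875), (49.64731979370117, 93.82489013671875), 44.627933502197266)
```

View pics/y_s.png

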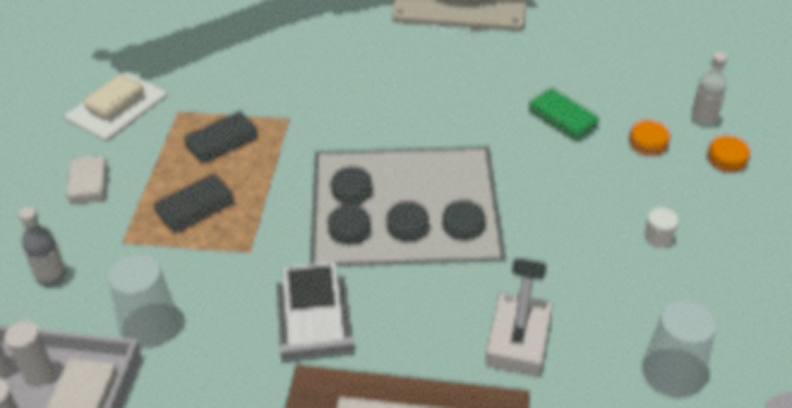

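View pics/y_t.png

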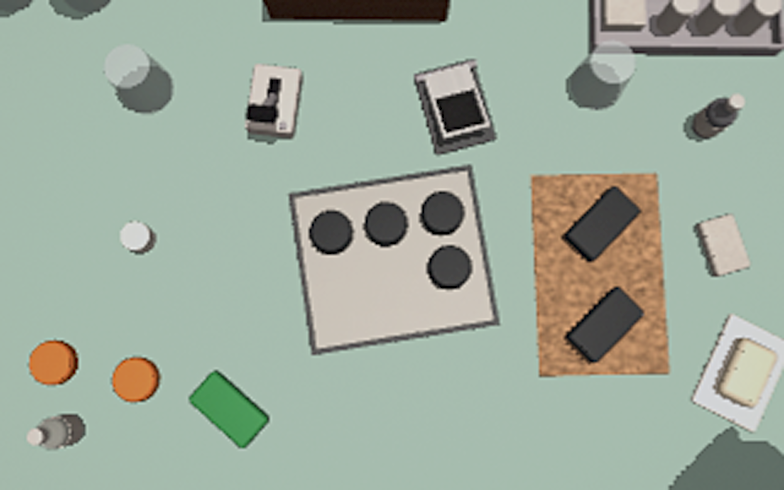

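Run:
```python
from station import job
print(job.job_done())
```

```text
the job is handed in; nothing more can be done
None
```

The job is done and handed in at about 47 s. I switched the isolator off and slid both oblong stones onto the cork mat. Then I slid all four round stones onto the plate, switched the isolator back on, pressed the start pedal to its stop and let it up.

**Last checks, both cameras**
- **Round stones:** all four are wholly on the plate, the closest roughly 12 mm inside its border. The measured centre of the left-most stone was off because my measuring window cut through it, so I judged that one by eye.
- **Oblong stones:** both lie on the mat, the closest about 11 mm from the edge.
- **Isolator and pedal:** the toggle leans to the stud (ON) end and the pedal is up. At the stop the force rose from 7 N to about 27 N with only about 1 mm more travel.
- **Bystanders:** nothing else looked moved, including the orange and green look-alikes.
- **Disturbances:** I saw no knocked stone and no grip loss, and the arm ended clear of everything.

The two cameras disagreed by 2–6 mm on fixed features; the top camera agreed with the gripper to about 1–3 mm. While I gripped the stones, the pads pushed down with roughly 5–17 N, so the stones were pressed onto the counter, not lifted.

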